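# Unload a stuck grinding jar for weighing

## Robot

A 6-joint arm with a two-finger parallel gripper is mounted at the origin on a cart in front of the work surface, level with it; the furniture and walls round the work are solid. World frame = base frame: x ahead of the robot, y to its left, z up, the work surface at z = 0. Lengths are in mm, angles in degrees, forces in N, time in s.
With the tool pointing down it reaches from about 350 to 850 mm from the base axis. Payload 8.1 kg.
Tool frame: the origin (TCP) lies midway between the tips of the shut fingers; the grasp point (between the pads) lies 19 mm behind it; x points along the fingers, y is the direction in which the jaws open and shut, and the axes are right-handed (so a half turn about x gives the same grasp; the last joint's range is limited). The gripper opens to 85 mm and grips with 20 to 120 N. Pads are 22 mm wide; open, the fingers measure 114 mm over their backs; the gripper's body (76 mm by 85 mm) begins 54 mm behind the grasp point. The pads swing forward as they close: fully open they stand 13 mm farther back than shut.
Start: joints at [61.857, 7.471, 85.268, -0, 87.261, -4.893], TCP at [236.832, 551.286, 231.292] pointing down, gripper open.
Joint ranges: [-169.43, 169.43], [-51.17, 129.36], [1.28, 143.12], [-76.62, 256.62], [0, 156.53], [-152.29, 152.29]. Speed limits (degrees/s): [136.94, 136.94, 159.86, 180, 180, 180].

## Interface

Orientations are given as [roll, pitch, yaw] about the fixed x, y, z axes, in that order (R = Rz(yaw) Ry(pitch) Rx(roll)).
In Python, from bench import r gives the robot as it stands.
- The arm moves only by the tool move_arm, never from a script. Its argument "deltas" is a list of rows, each a list of 2 entries, a list of its own where there are three numbers: the shift along the tool's x, y, z in mm, then the turn about the tool's x in degrees. A call has 1 to 12 rows; each row is the pose to reach, as a shift and turn from the pose measured when the call began, along the tool's axes at that moment; what a row does not reach only later rows make up. A row lasts 1/8 s, in which the tool goes at most 62.5 mm and 10.7 degrees, less where a joint would pass 70% of its speed; a pose out of reach is approached as far as the arm can. A call with a gripper value outside its range is refused whole. "jaw" is the opening, from -1 (shut) to 1 (fully open), set as the call begins (left out, the last holds). The fingers move at their own pace and stop on an object; "squeeze" is the grip in N (left out, the last holds). Time passes only in rows, so rows that repeat a pose let the fingers close. It gives the time, the measured TCP pose, the force and the opening at its end, in the units of the state.
- r.sense(): the state, without advancing time (a new reading comes with each control period).
- r.snapshot(name): name is "scene" or "side" or "wrist"; returns (picture, depth): 384x512x3 uint8, red, green, blue; 384x512 float32, mm along the optical axis (not along the pixel's ray), 0 where there is no reading.
- r.get_calibration(name): a dict with "fovy" (degrees; the focal length in pixels is half the picture's height over the tangent of half this angle, whatever the lens; pixels are square), "cx", "cy" (the principal point, pixels), "k1" (the pictures are not rectified: a ray, as slopes to the right and down, at radius r is drawn at 1 + k1 r^2 times it, then the intrinsics apply), "position" and "attitude" of the camera in the world; the wrist camera has in their place "tool_from_camera" (4x4, takes a point from camera to tool coordinates, whose origin is the TCP and whose axes are the tool frame's). Camera axes: x right, y down, z forward; pixel columns grow to the right and rows downward; lengths in mm; the calibration is good to about 2 mm. A picture is of the moment at which its call begins: read the wrist's pose just before it. get_calibration takes no time and is no camera call.
- r.hand_in(): hands the job in, once; it reports no verdict.
The state is a dict: "time": time; "joint_pos": joint angles; "qd": joint speeds; "joint_efforts": joint torques, N m; "tool_pos": TCP position; "tcp_rot": TCP orientation; "ft_force": force on the tool from outside, world axes, zero at the start; "wrist_torque": the same for the moment, N m; "finger_gap": finger opening in mm.
Only numpy, scipy, OpenCV 4.12 (cv2) and the standard library are available. Lean on these libraries where they do the work, as an engineer would, in place of code of your own. Each camera call takes 0.05 s, during which the arm holds its last target. There are 200 camera calls.

## Task

After milling, the lid of the grinding jar has stuck: twist it to and fro while easing it upwards until it comes free, without lifting the jar out of its holder, and put it aside. Lift all the grinding balls out of the jar into the weighing tray while the tray stands on the worktop, then carry the tray level, with the balls in it, onto the middle of the balance pan and leave it there. The lid must end up loosely back on the jar, its plug in the mouth, as a dust cover (it need not be pressed home), and the other things on the worktop must be left alone.

Things in the scene. Friction and masses are not known exactly. Their poses are not given: they have to be found in the camera images.
- jar_holder: Aluminium jar holder fixed to the worktop, 156 x 156 mm, 32 mm tall, with a square recess (127 x 127 mm, floor 6 mm above the worktop, walls 26 mm above that floor) for the square foot of the grinding jar: the jar cannot turn in it but can be lifted out. Origin at the centre of its underside, z up.
- grinding_jar: Squat grinding jar, loose, 0.42 kg: white round bowl 120 mm across in a square steel foot 124 x 124 x 20 mm, 64 mm tall in all, mouth 101 mm clear. The inner floor is flat, 14 mm above the underside of the foot, bevelled up for the last 11 mm before the wall. Origin at the centre of the underside, z up its axis.
- jar_mouth (a point): Centre of the grinding jar's mouth, level with its rim, on its axis (64 mm above the underside of the foot); z up.
- lid_knob (a point): Half-way up the round black knob of the jar's lid, on its axis; z up. Knob 60 mm in diameter, 28 mm tall, on a steel flange 120 mm in diameter, 6 mm thick. The underside of the flange is 20 mm below this point and lies on the jar's rim while the lid is fully home. Put down on a surface, the lid stands steadily on its plug, this point 41 mm above it.
- ball_0_center (a point): Centre of a dark grey ceramic grinding ball, 22 mm in diameter, 20 g, lying in the jar at the start. Two to four balls are there; an absent one reads None from the start.
- ball_1_center (a point): Centre of a dark grey ceramic grinding ball, 22 mm in diameter, 20 g, lying in the jar at the start. Two to four balls are there; an absent one reads None from the start.
- ball_2_center (a point): Centre of a dark grey ceramic grinding ball, 22 mm in diameter, 20 g, lying in the jar at the start. Two to four balls are there; an absent one reads None from the start.
- ball_3_center (a point): Centre of a dark grey ceramic grinding ball, 22 mm in diameter, 20 g, lying in the jar at the start. Two to four balls are there; an absent one reads None from the start.
- weighing_tray: Open steel weighing tray, loose, 0.12 kg: 120 mm long (its x) by 60 mm wide (its y) by 32 mm tall, walls and floor 2 mm, straight sides; it can be held across its width from outside. Origin at the centre of its underside, z up.
- tray_middle (a point): Centre of the weighing tray, half-way up (16 mm above its underside); axes as the tray.
- balance_pan (a point): Centre of the square steel pan of the precision balance, on the pan's top face; the pan is 190 x 190 mm, level, 82 mm above the worktop, nothing stands over it. x points to the back of the balance; at the front edge of the pan (95 mm from here along -x) a ridge rises 6 mm.
- mat_top (a point): Centre of the top of a flat cork mat, 130 x 130 x 4 mm, fixed to the worktop and kept clear: a good place to put the lid down meanwhile.
- beaker: Bystander: a glass beaker with a spout, 72 mm across and 95 mm tall, standing at the back of the worktop. Origin at the centre of its underside.
- ointment_pot: Bystander: a white ointment pot with a red lid, 61 mm across and 58 mm tall, at the back of the worktop. Origin at the centre of its underside.
- brown_bottle: Bystander: an amber bottle with a white cap, 47 mm across and 112 mm tall, at the back of the worktop. Origin at the centre of its underside.
- lid_seal (a point): Middle of the lid's rubber seal ring (102 mm), 27 mm below lid_knob; under it a 95 mm nose, 11 mm long. Lid 0.15 kg. Pulled straight up, the stuck seal carries the jar with it; while being turned to and fro (about 0.5 N m, 0.3 to 0.5 rad each way) it slides up easily and is free after 8 mm. Put back, it may rest on the seal, up to 10 mm above home, a little askew.
- jar_lid_plug: The same lid; its origin is at the centre of the underside of its nose, 41 mm below lid_knob; z up.
Not all that is in view belongs to the job. Leave any yellow look-alike of the grinding_jar alone.

How it is judged:
By the outcome, as a careful person would: the job done as asked, in the order asked, and still so for the second after the job is handed in, with the robot touching nothing.
Of ball_0, ball_1, ball_2, ball_3 only 2 to 4 are there at a start; the rules pass over those that are not, and their reading is None.
At some moment in a run one of weighing_tray may be knocked a few centimetres aside while the robot is not near it.
It also fails if it takes over 210 s, if anything falls off the work surface, if the arm or the gripper's body presses on something with over 40 N, if the wrist force passes 120 N, or if a joint passes its speed limit or range.

## Working session

There is one attempt and no reset: what is moved stays moved. The work goes in short steps, Python scripts to look and compute and a tool call to move; the robot and the scene stay as the last step left them, time stands still between calls to the robot, and variables do not carry over. Pictures are saved under pics/ and viewed, about 12 in all and at most 16, crops included, and the job is handed in when it is done.

Besides the shell and the picture viewer there is one more tool, called after "Emit:" by a JSON object that holds its "fn" and its "kwargs", one argument or row to a line. move_arm: Moves the arm, as the interface text tells. Its arguments: {"type":"object","properties":{"deltas":{"type":"array","items":{"type":"array"}},"jaw":{"type":"number"},"squeeze":{"type":"number"}},"required":["deltas"]}

```bash
ls; mkdir -p pics
cat > h.py <<'E'
import numpy as np, cv2
from scipy.spatial.transform import Rotation as R
from bench import r
def K(c,shape=(384,512)):
    f=shape[0]/2/np.tan(np.radians(c['fovy'])/2); return f
def pose(name):
    c=r.get_calibration(name)
    if 'tool_from_camera' in c:
        s=r.sense(); T=np.eye(4); T[:3,:3]=R.from_euler('xyz',s['tcp_rot'],degrees=True).as_matrix(); T[:3,3]=s['tool_pos']
        return c,T@np.array(c['tool_from_camera'])
    T=np.eye(4); a=np.array(c['attitude'],float)
    T[:3,:3]=a if a.shape==(3,3) else R.from_euler('xyz',a,degrees=True).as_matrix(); T[:3,3]=c['position']
    return c,T
def rays(c,uv):
    f=K(c); d=(np.atleast_2d(uv).astype(float)-[c['cx'],c['cy']])/f
    u=d.copy()
    for _ in range(20): u=d/(1+c['k1']*(u**2).sum(1,keepdims=True))
    return np.c_[u,np.ones(len(u))]
def onplane(c,T,uv,z):
    d=rays(c,uv)@T[:3,:3].T; return T[:3,3]+d*((z-T[2,3])/d[:,2])[:,None]
def bydepth(c,T,uv,dep):
    return (rays(c,uv)*np.asarray(dep)[:,None])@T[:3,:3].T+T[:3,3]
def cloud(name):
    c,T=pose(name); im,d=r.snapshot(name)
    v,u=np.mgrid[:384,:512]; P=bydepth(c,T,np.c_[u.ravel(),v.ravel()],d.ravel()).reshape(384,512,3); P[d==0]=np.nan
    return c,T,im,d,P
def proj(c,T,P):
    p=(np.atleast_2d(P)-T[:3,3])@T[:3,:3]; s=p[:,:2]/p[:,2:]; s=s*(1+c['k1']*(s**2).sum(1,keepdims=True)); return s*K(c)+[c['cx'],c['cy']]
def save(n,im): cv2.imwrite('pics/'+n,im[...,::-1])
E
python3 - <<'E'
from h import *
print(r.sense())
for n in ['scene','side','wrist']: print(n,r.get_calibration(n))
c,T,im,d,P=cloud('scene'); save('scene0.png',im); np.save('scene0.npy',P)
c,T,im2,d,P=cloud('side'); save('side0.png',im2); np.save('side0.npy',P)
E
```

```text
pics
{'time': 0.0, 'joint_pos': array([ 6.18553290e+01,  7.51435547e+00,  8.53302971e+01,  9.17821014e-04,
        8.72618027e+01, -4.89386975e+00]), 'qd': array([-0.02160923, -0.03152751, -0.03656741, -0.03340469, -0.00283633,
        0.02467318]), 'joint_efforts': array([-5.98751976e-04, -5.69437373e+01, -5.00522268e+01, -2.54736542e-04,
        1.57691503e-02,  1.27413182e-05]), 'tool_pos': array([236.57228339, 550.78639674, 230.24252856]), 'tcp_rot': array([ -95.38723391,   89.89354081, -118.6380799 ]), 'ft_force': array([ 0.07068627,  0.12125805, -0.14485592]), 'wrist_torque': array([-0.0611566 ,  0.03421634, -0.06271816]), 'finger_gap': 85.31766565850742}
scene {'fovy': 57.99654381337971, 'cx': 253.55474105855023, 'cy': 183.53219031542375, 'k1': -0.019467219498720763, 'position': array([ -62.32137882, -510.94385753,  865.79277419]), 'attitude': array([-135.27401872,   -0.24098708,  -44.57629962])}
side {'fovy': 42.768167986972614, 'cx': 260.01284558308697, 'cy': 191.16225881265663, 'k1': 0.06492622221984377, 'position': array([ -536.96397367, -1068.48916113,  1259.04758032]), 'attitude': array([-127.69174014,   -0.88483933,  -42.28799035])}
wrist {'fovy': 69.12946049857335, 'cx': 259.0759031097119, 'cy': 187.29367945445878, 'k1': 0.012547058553459096, 'tool_from_camera': array([[-8.13210945e-04, -2.57086735e-01,  9.66387991e-01,
        -1.42518066e+02],
       [ 9.99999139e-01,  7.85770243e-04,  1.05053184e-03,
        -6.67015896e-01],
       [-1.02943673e-03,  9.66388014e-01,  2.57085875e-01,
        -6.40066388e+01],
       [ 0.00000000e+00,  0.00000000e+00,  0.00000000e+00,
         1.00000000e+00]])}
```

View pics/scene0.png

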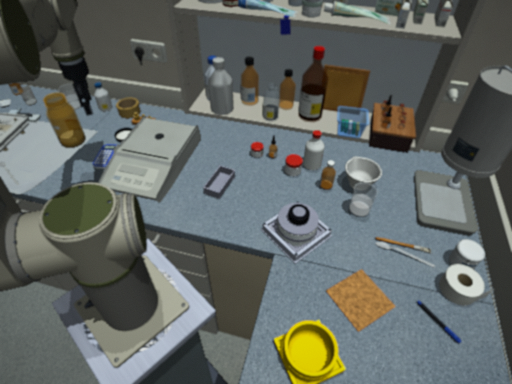

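View pics/side0.png

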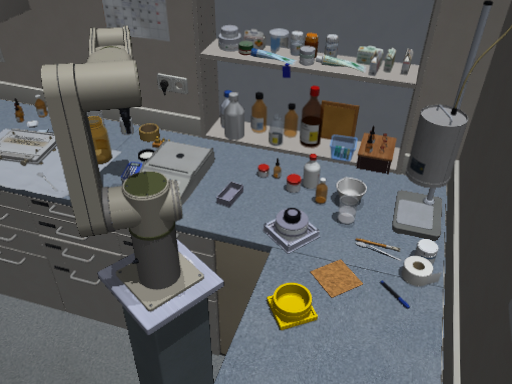

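Scene picture: lidded white/steel jar in its holder at (298,225), which fits. The yellow one at (310,350) is the look-alike. The tray is at (220,182), the mat at (361,299) and the balance at (155,155).

Run:
```python
from h import *
for n in ['scene','side']:
    P=np.load(n+'0.npy'); im=cv2.imread(f'pics/{n}0.png')[...,::-1]; c,T=pose(n)
    hsv=cv2.cvtColor(im,cv2.COLOR_RGB2HSV)
    box={'scene':dict(knob=(283,200,315,228),tray=(200,164,240,200),mat=(322,262,400,332),jar=(262,195,332,262),pan=(100,112,205,200)),
         'side':dict(knob=(280,205,304,228),tray=(214,180,246,208),mat=(305,258,368,298),jar=(262,205,322,248),pan=(130,138,216,205))}[n]
    def sel(k,m):
        a,b,e,f=box[k]; z=np.zeros(m.shape,bool); z[b:f,a:e]=m[b:f,a:e]; return z
    z=P[...,2]
    def rep(k,m):
        m=sel(k,m); q=P[m]; 
        if len(q)<5: print(n,k,len(q));return
        rc=cv2.minAreaRect(q[:,:2].astype(np.float32)); print(n,k,len(q),'med',np.median(q,0).round(1),'rect',np.round(rc[0],1),np.round(rc[1],1),round(rc[2],1),'z',np.percentile(q[:,2],[5,95]).round(1))
    rep('knob',(hsv[...,2]<60)&(z>96))
    rep('mat',(hsv[...,0]<20)&(hsv[...,1]>110)&(z<15))
    rep('jar',(z>20)&(z<45)); rep('jar',(z>12))
    rep('tray',(z>10)&(z<45))
    rep('pan',(z>70)&(z<105)); rep('pan',(z>76)&(z<85))
    a,b,e,f=box['pan']; print(np.histogram(z[b:f,a:e],bins=np.arange(-5,120,5))[0])
for n,b in [('scene',(90,105,250,215))]:
    im=cv2.imread('pics/scene0.png'); a,b_,e,f=b; cv2.imwrite('pics/crop1.png',cv2.resize(im[b_:f,a:e],None,fx=5,fy=5,interpolation=2))
```

```text
scene knob 139 med [ 471.8 -155.7  102.8] rect [ 481.9 -147.3] [55.1 54.9] 44.3 z [ 97.2 105.4]
scene mat 2137 med [ 437.8 -408.5    2.9] rect [ 442.  -405.8] [127.6 129.5] 76.1 z [0.3 5.7]
scene jar 846 med [ 437.2 -187.9   29.4] rect [ 483.  -146.5] [150.1 150.9] 83.9 z [22.2 38.7]
scene jar 2291 med [ 457.1 -167.2   58.7] rect [ 483.  -146.5] [150.1 150.9] 83.9 z [ 18.1 103.5]
scene tray 332 med [448.  174.9  23.8] rect [453.  176.7] [123.5  63.9] 20.6 z [11.7 34.1]
scene pan 3003 med [369.1 433.5  83.4] rect [390.3 446.5] [318.3 226.6] 30.4 z [71.9 89.8]
scene pan 1804 med [392.7 444.8  82.8] rect [383.8 442.4] [264.  225.6] 30.4 z [78.6 84.7]
[1317 1512   79  107  343  127   92  105  124  244  318  341  397  318
  382  320  223 1630  691  125    7    7   23   19]
side knob 88 med [ 474.4 -156.5  102.1] rect [ 481.5 -148.4] [64.3 56.3] 32.0 z [ 97.1 108. ]
side mat 1067 med [ 439.6 -408.7    4.6] rect [ 441.6 -405.8] [134.7 132.2] 74.0 z [-0.4  9.4]
side jar 538 med [ 444.2 -191.4   29.3] rect [ 485.7 -147.3] [158.9 155.4] 83.9 z [21.1 39.7]
side jar 1390 med [ 458.8 -172.7   52.5] rect [ 484.1 -147.9] [161.2 156.8] 84.9 z [ 18.4 103.3]
side tray 260 med [447.  176.8  23. ] rect [452.7 176.3] [135.7  74.5] 22.2 z [10.8 35.8]
side pan 1818 med [377.4 437.1  82.5] rect [391.5 447.7] [332.8 232.6] 29.0 z [74.8 90.7]
side pan 1153 med [390.1 448.   81.4] rect [374.9 439.1] [284.6 231.3] 29.1 z [77.  84.6]
[681 585 174 123 152  71  51  46  47  46  40  45  59  58  83 101 416 781
 403  98  12   7  10   3]
```

View pics/crop1.png

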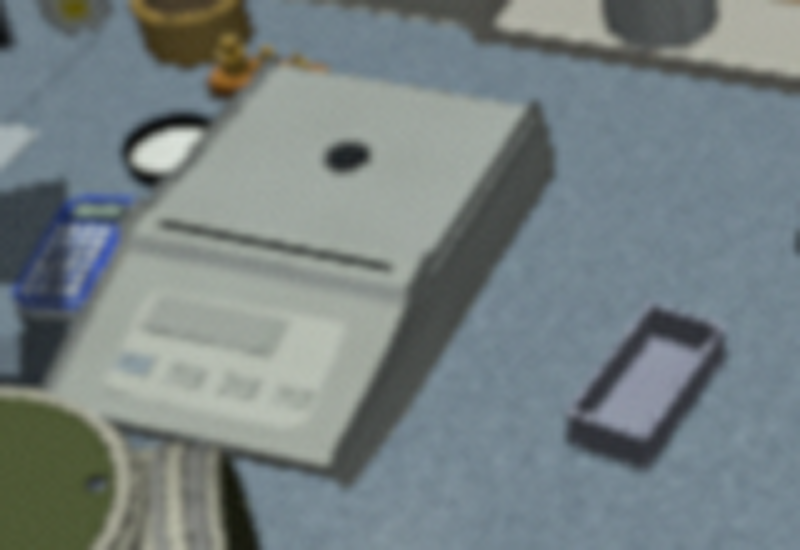

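Crop: the pan corners are at about (270,65), (540,105), (410,285) and (140,235), with a dark spot at (347,156). The tray is at (645,390).

Run:
```python
from h import *
c,T=pose('scene')
cr=np.array([(270,65),(540,105),(347,156),(160,222),(390,268),(140,237),(410,292)])/5+[90,105]
q=onplane(c,T,cr,82.); print(q.round(1))
P=np.load('scene0.npy'); 
for k in (0,1,2,3,4): print(P[int(cr[k][1]),int(cr[k][0])].round(1))
# ridge points
print((q[3]+q[4])/2,(q[3]-q[4]), np.degrees(np.arctan2(*(q[0]-q[1])[:2][::-1])), np.linalg.norm(q[0]-q[1]),np.linalg.norm(q[3]-q[4]))
# where the knob is currently, tool axes
s=r.sense(); M=R.from_euler('xyz',s['tcp_rot'],degrees=True).as_matrix(); print(M.round(3))
```

```text
[[431.5 597.8  82. ]
 [550.1 407.6  82. ]
 [409.1 457.   82. ]
 [271.6 485.4  82. ]
 [359.5 330.5  82. ]
 [253.3 480.5  82. ]
 [355.  300.5  82. ]]
[427.5 588.9  88.3]
[6.138e+02 5.032e+02 4.000e-01]
[406.4 454.3  85.9]
[268.9 475.8  91.1]
[358.2 326.7  87.9]
[315.59777032 407.91121659  82.        ] [-8.78990911e+01  1.54920133e+02 -1.13686838e-13] 121.9505367329706 224.15503489900914 178.11933614325147
[[-0.001  0.395  0.919]
 [-0.002  0.919 -0.395]
 [-1.    -0.002 -0.   ]]
```

```bash
cat >> h.py <<'E'
def go(x,y,z,yaw=None):
    """delta in tool axes to world TCP target; yaw = world angle of tool y (mod 180)"""
    s=r.sense(); M=R.from_euler('xyz',s['tcp_rot'],degrees=True).as_matrix(); cur=np.degrees(np.arctan2(M[1,1],M[0,1]))
    d=M.T@(np.array([x,y,z])-s['tool_pos']); t=0 if yaw is None else -((yaw-cur+90)%180-90)
    print('shift',d.round(1),'turn',round(t,1),'| now',s['tool_pos'].round(1),'yaw',round(cur,1),'j6',s['joint_pos'][5].round(1),'j1',s['joint_pos'][0].round(1),'F',s['ft_force'].round(1),'gap',round(s['finger_gap'],1),'t',round(s['time'],1))
E
python3 -c "
from h import *
go(423,-128,330,-11)"
```

```text
shift [ -98.8 -550.3  439.2] turn 77.8 | now [236.6 550.8 230.3] yaw 66.8 j6 -4.9 j1 61.9 F [-0.6  0.1  0.2] gap 85.4 t 0.1
```

Emit:
{"fn": "move_arm", "kwargs": {
  "deltas": [
    [[-99, -250, 240], 40],
    [[-99, -250, 240], 40],
    [[-99, -250, 240], 40],
    [[-99, -250, 240], 40],
    [[-99, -250, 240], 40],
    [[-99, -510, 495], 78],
    [[-99, -510, 495], 78],
    [[-99, -510, 495], 78],
    [[-99, -510, 495], 78],
    [[-99, -510, 495], 78],
    [[-99, -510, 495], 78],
    [[-99, -510, 495], 78]
  ],
  "jaw": 1,
  "squeeze": 80
}}

```text
time: 1.6
tool_pos: [490.3, -115.9, 329.5]
tcp_rot: [-38.5, 89.9, -139.9]
ft_force: [-0.1, 0.0, -0.1]
finger_gap: 85.5
```

Run:
```python
from h import *
go(483,-147,330)
c,T,im,d,P=cloud('wrist'); save('w1.png',im); np.save('w1.npy',P)
go(483,-147,330)
z=P[...,2]; v=im.max(2)
m=(v<70)&(z>95)&(z<112)
q=P[m]; print(len(q),np.median(q,0)); print('knobtop',cv2.minEnclosingCircle(q[:,:2].astype(np.float32)))
n,l,st,ce=cv2.connectedComponentsWithStats(m.astype(np.uint8)); k=1+st[1:,4].argmax(); ct=cv2.findContours((l==k).astype(np.uint8),0,1)[0][0]; e=cv2.fitEllipse(ct); print(e, onplane(c,T,[e[0]],104))
f=(z>68)&(z<85)&(v>70); q=P[f]; print('flange',len(q),cv2.minEnclosingCircle(q[:,:2].astype(np.float32)),np.median(q[:,2]))
f=(z>24)&(z<40); q=P[f]; print(cv2.minAreaRect(q[:,:2].astype(np.float32)))
```

```text
shift [-0.5 -1.  32. ] turn 0 | now [ 490.3 -115.9  329.5] yaw -11.4 j6 -7.7 j1 -19.0 F [-0.1  0.  -0.1] gap 85.5 t 1.6
shift [-0.8 -2.1 29.5] turn 0 | now [ 490.9 -118.5  329.1] yaw -11.5 j6 -7.8 j1 -19.2 F [-3.  -2.2 -0.9] gap 85.4 t 1.6
631 [ 481.53283887 -139.94181542  103.82532118]
knobtop ((486.9790344238281, -145.72743225097656), 30.462488174438477)
((260.81597900390625, 183.14926147460938), (40.922237396240234, 42.21440505981445), 22.956764221191406) [[ 487.5379238  -144.06624364  104.        ]]
flange 6037 ((640.7930908203125, -150.7676544189453), 213.3701171875) 75.73392091382641
((654.0128173828125, -244.197021484375), (611.4541015625, 581.9307250976562), 61.879783630371094)
```

View pics/w1.png

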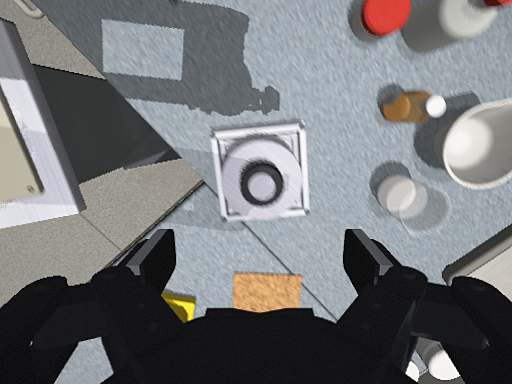

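Wrist picture: black knob at (261,183), flange and square holder around it. The cork mat is at (267,290) and the yellow look-alike at (180,305). The arm was still settling, so I remeasure.

Emit:
{"fn": "move_arm", "kwargs": {
  "deltas": [
    [[0, 0, 0], 0],
    [[0, 0, 0], 0],
    [[0, 0, 0], 0]
  ]
}}

```text
time: 2.02
tool_pos: [490.7, -117.5, 329.2]
tcp_rot: [-19.1, 89.8, -120.5]
ft_force: [0.5, -0.3, 0.4]
finger_gap: 85.3
```

Run:
```python
from h import *
c,T,im,d,P=cloud('wrist')
z=P[...,2]; v=im.max(2)
w=np.zeros(z.shape,bool); w[100:235,190:330]=1
m=w&(v<75)&(z>60)
n,l,st,ce=cv2.connectedComponentsWithStats(m.astype(np.uint8)); k=1+st[1:,4].argmax(); ct=cv2.findContours((l==k).astype(np.uint8),0,1)[0][0]; e=cv2.fitEllipse(ct); print(e, onplane(c,T,[e[0]],98))
f=w&(z>92); q=P[f];print('top',cv2.minEnclosingCircle(q[:,:2].astype(np.float32)),np.median(q[:,2]))
f=w&(z>66)&(z<85); q=P[f]; print('flange',len(q),cv2.minEnclosingCircle(q[:,:2].astype(np.float32)),np.median(q[:,2]))
f=w&(z>18); q=P[f]; print(cv2.minAreaRect(q[:,:2].astype(np.float32)))
go(485,-146,150); go(485,-146,74)
```

```text
((259.4816589355469, 180.53916931152344), (42.78640365600586, 43.877559661865234), 179.78863525390625) [[ 486.60076254 -143.52037502   98.        ]]
top ((487.0395812988281, -145.8843536376953), 30.869728088378906) 103.97891397077512
flange 3581 ((486.8293762207031, -145.88247680664062), 59.88931655883789) 75.89877834634706
((487.02325439453125, -146.0450439453125), (149.0535888671875, 149.06768798828125), 84.18093872070312)
shift [1.794e+02 1.000e-01 2.840e+01] turn 0 | now [ 490.8 -117.5  329.3] yaw -11.4 j6 -7.8 j1 -19.1 F [ 0.2  0.7 -0.3] gap 85.2 t 2.1
shift [2.554e+02 1.000e-01 2.820e+01] turn 0 | now [ 490.8 -117.5  329.3] yaw -11.4 j6 -7.8 j1 -19.1 F [ 0.2  0.7 -0.3] gap 85.2 t 2.1
```

Emit:
{"fn": "move_arm", "kwargs": {
  "deltas": [
    [[40, 2, 28], 0],
    [[80, 2, 28], 0],
    [[120, 2, 28], 0],
    [[160, 2, 28], 0],
    [[190, 2, 28], 0],
    [[210, 2, 28], 0],
    [[225, 2, 28], 0],
    [[235, 2, 28], 0],
    [[243, 2, 28], 0],
    [[249, 2, 28], 0],
    [[249, 2, 28], 0],
    [[249, 2, 28], 0]
  ]
}}

```text
time: 3.58
tool_pos: [487.2, -146.4, 80.8]
tcp_rot: [-4.0, 89.8, -105.3]
ft_force: [-0.3, -0.1, 0.5]
finger_gap: 85.5
```

Run:
```python
from h import *
go(487,-146,74)
c,T,im,d,P=cloud('side'); save('s1.png',cv2.resize(im[170:270,240:350],None,fx=6,fy=6,interpolation=2))
```

```text
shift [ 6.8 -0.2 -0.3] turn 0 | now [ 487.2 -146.4   80.8] yaw -11.4 j6 -10.9 j1 -22.3 F [-0.3 -0.1  0.5] gap 85.5 t 3.6
```

View pics/s1.png

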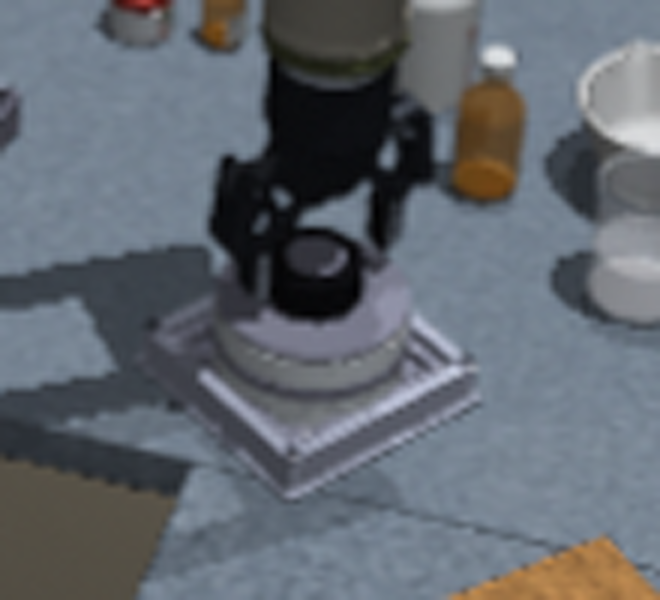

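The open fingers straddle the knob at (315,270) and sit above the flange. I go 5 mm lower and close.

Emit:
{"fn": "move_arm", "kwargs": {
  "deltas": [
    [[2, 0, 0], 0],
    [[4, 0, 0], 0],
    [[5, 0, 0], 0],
    [[5, 0, 0], 0]
  ]
}}

```text
time: 4.12
tool_pos: [487.1, -146.3, 75.7]
tcp_rot: [-7.0, 89.8, -108.4]
ft_force: [-0.1, 0.2, 0.4]
finger_gap: 85.4
```

Emit:
{"fn": "move_arm", "kwargs": {
  "deltas": [
    [[0, 0, 0], 0],
    [[0, 0, 0], 0],
    [[0, 0, 0], 0],
    [[0, 0, 0], 0],
    [[0, 0, 0], 0],
    [[0, 0, 0], 0],
    [[0, 0, 0], 0],
    [[0, 0, 0], 0]
  ],
  "jaw": -1,
  "squeeze": 90
}}

```text
time: 5.12
tool_pos: [487.3, -146.4, 76.4]
tcp_rot: [-1.0, 89.8, -102.4]
ft_force: [-1.8, 0.8, 5.5]
finger_gap: 57.5
```

Emit:
{"fn": "move_arm", "kwargs": {
  "deltas": [
    [[0, 0, 0], 8],
    [[-0.7, 0, 0], 16],
    [[-1.4, 0, 0], 23],
    [[-1.4, 0, 0], 15],
    [[-2.1, 0, 0], 6],
    [[-2.8, 0, 0], -3],
    [[-3.5, 0, 0], -12],
    [[-4.2, 0, 0], -21],
    [[-4.2, 0, 0], -12],
    [[-4.9, 0, 0], -3],
    [[-5.6, 0, 0], 6],
    [[-5.6, 0, 0], 6]
  ]
}}

```text
time: 6.62
tool_pos: [486.3, -146.1, 80.9]
tcp_rot: [-26.9, 89.8, -134.3]
ft_force: [-1.1, -0.2, -4.9]
finger_gap: 57.4
```

Run:
```python
from h import *
go(487,-146,74)
print(r.sense()['wrist_torque'])
c,T,im,d,P=cloud('side'); save('s2.png',cv2.resize(im[180:260,250:340],None,fx=6,fy=6,interpolation=2))
```

```text
shift [ 6.9  0.6 -0.3] turn 0 | now [ 486.3 -146.1   80.9] yaw -17.3 j6 -4.9 j1 -22.3 F [-1.1 -0.2 -4.9] gap 57.4 t 6.6
[-0.13477874  0.22140903  0.04223706]
```

View pics/s2.png

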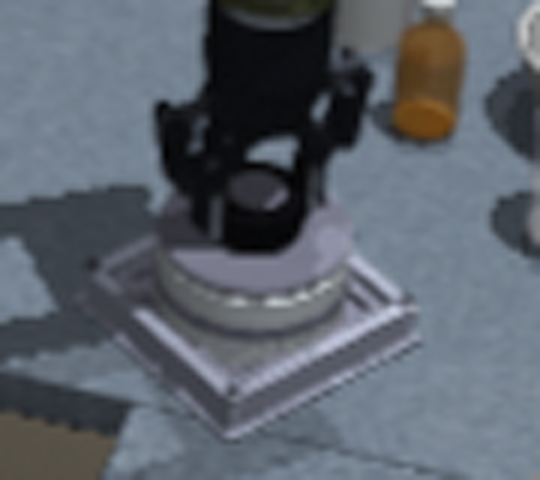

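The flange has risen clear of the rim, with a light gap visible, and the jar is still seated. I keep twisting.

Emit:
{"fn": "move_arm", "kwargs": {
  "deltas": [
    [[0, 0, 0], 8],
    [[-0.4, 0, 0], 16],
    [[-0.4, 0, 0], 8],
    [[-0.8, 0, 0], -1],
    [[-1.3, 0, 0], -10],
    [[-1.8, 0, 0], -19],
    [[-2.3, 0, 0], -28],
    [[-2.3, 0, 0], -19],
    [[-2.8, 0, 0], -10],
    [[-3.3, 0, 0], -1],
    [[-3.8, 0, 0], 8],
    [[-4.3, 0, 0], 16]
  ]
}}

```text
time: 8.18
tool_pos: [487.1, -146.3, 85.7]
tcp_rot: [15.5, 89.8, -107.8]
ft_force: [-0.4, 0.4, -2.5]
finger_gap: 57.5
```

Emit:
{"fn": "move_arm", "kwargs": {
  "deltas": [
    [[0, 0, 0], -9],
    [[-0.5, 0, 0], -18],
    [[-1, 0, 0], -27],
    [[-1.5, 0, 0], -36],
    [[-1.5, 0, 0], -27],
    [[-2, 0, 0], -18],
    [[-2.5, 0, 0], -9],
    [[-3, 0, 0], 0],
    [[-3, 0, 0], -9],
    [[-3.5, 0, 0], -18],
    [[-4, 0, 0], -27],
    [[-4.5, 0, 0], -18]
  ]
}}

```text
time: 9.68
tool_pos: [487.9, -146.5, 90.8]
tcp_rot: [23.7, 89.8, -81.3]
ft_force: [0.4, 0.1, -0.9]
finger_gap: 57.7
```

Run:
```python
from h import *
go(487,-146,74)
c,T,im,d,P=cloud('side'); save('s3.png',cv2.resize(im[180:260,250:340],None,fx=6,fy=6,interpolation=2))
```

```text
shift [16.8 -1.  -0.3] turn 0 | now [ 487.9 -146.5   90.8] yaw -14.9 j6 -7.4 j1 -22.3 F [ 0.4  0.1 -0.9] gap 57.7 t 9.7
```

View pics/s3.png

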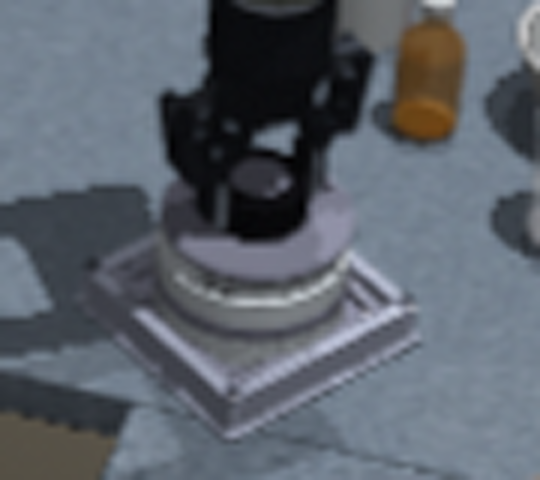

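Lid is about 14 mm up and free (force about the lid's weight); the jar has not moved. Lifting it out.

Emit:
{"fn": "move_arm", "kwargs": {
  "deltas": [
    [[-5, 0, 0], 0],
    [[-12, 0, 0], 0],
    [[-25, 0, 0], 0],
    [[-45, 0, 0], 0],
    [[-70, 0, 0], 0],
    [[-90, 0, 0], 0],
    [[-100, 0, 0], 0],
    [[-100, 0, 0], 0]
  ]
}}

```text
time: 10.72
tool_pos: [488.4, -146.3, 191.9]
tcp_rot: [44.5, 89.7, -61.2]
ft_force: [-0.6, -0.5, -1.5]
finger_gap: 57.4
```

Run:
```python
from h import *
go(442,-406,150)
c,T,im,d,P=cloud('scene')
z=P[...,2]; hsv=cv2.cvtColor(im,cv2.COLOR_RGB2HSV)
m=np.zeros(z.shape,bool); m[262:332,322:400]=1; m&=(hsv[...,0]<20)&(hsv[...,1]>110)
ct=max(cv2.findContours(m.astype(np.uint8),0,1)[0],key=cv2.contourArea); q=onplane(c,T,ct[:,0],4.)[:,:2].astype(np.float32); print(cv2.minAreaRect(q))
```

```text
shift [ 43.   25.4 262.4] turn 0 | now [ 488.4 -146.3  191.9] yaw -15.7 j6 -6.6 j1 -22.3 F [-0.6 -0.5 -1.5] gap 57.4 t 10.7
((440.6866149902344, -405.9727478027344), (126.31532287597656, 127.21773529052734), 75.99116516113281)
```

Emit:
{"fn": "move_arm", "kwargs": {
  "deltas": [
    [[5, 3, 30], 0],
    [[10, 6, 60], 0],
    [[15, 9, 90], 0],
    [[20, 12, 120], 0],
    [[25, 15, 150], 0],
    [[30, 18, 180], 0],
    [[35, 21, 210], 0],
    [[40, 23, 235], 0],
    [[43, 24, 255], 0],
    [[43, 24, 262], 0],
    [[43, 24, 262], 0],
    [[43, 24, 262], 0]
  ]
}}

```text
time: 12.28
tool_pos: [440.5, -404.4, 149.0]
tcp_rot: [33.7, 89.8, -72.0]
ft_force: [0.8, 0.4, -1.9]
finger_gap: 57.6
```

```bash
python3 -c "
from h import *
go(441,-406,32)"
```

```text
shift [117.    0.7   1.1] turn 0 | now [ 440.5 -404.4  149. ] yaw -15.7 j6 -31.7 j1 -47.4 F [ 0.8  0.4 -1.9] gap 57.6 t 12.3
```

Emit:
{"fn": "move_arm", "kwargs": {
  "deltas": [
    [[20, 0, 1], 0],
    [[45, 0, 1], 0],
    [[70, 0, 1], 0],
    [[90, 0, 1], 0],
    [[102, 0, 1], 0],
    [[109, 0, 1], 0],
    [[113, 0, 1], 0],
    [[116, 0, 1], 0],
    [[117.5, 0, 1], 0],
    [[118.5, 0, 1], 0],
    [[118.5, 0, 1], 0]
  ]
}}

```text
time: 13.65
tool_pos: [440.6, -406.1, 31.5]
tcp_rot: [36.8, 89.7, -68.9]
ft_force: [-1.3, 1.7, 4.5]
finger_gap: 57.8
```

Emit:
{"fn": "move_arm", "kwargs": {
  "deltas": [
    [[0, 0, 0], 0],
    [[0, 0, 0], 0],
    [[0, 0, 0], 0],
    [[0, 0, 0], 0],
    [[0, 0, 0], 0],
    [[0, 0, 0], 0]
  ],
  "jaw": 1
}}

```text
time: 14.4
tool_pos: [440.6, -406.0, 31.5]
tcp_rot: [36.0, 89.7, -69.7]
ft_force: [0.1, 0.4, -0.3]
finger_gap: 85.8
```

Emit:
{"fn": "move_arm", "kwargs": {
  "deltas": [
    [[-10, 0, 0], 0],
    [[-30, 0, 0], 0],
    [[-60, 0, 0], 0],
    [[-100, 0, 0], 0],
    [[-150, 0, 0], 0],
    [[-200, 0, 0], 0],
    [[-240, 0, 0], 0],
    [[-240, 0, 0], 0]
  ]
}}

```text
time: 15.4
tool_pos: [441.8, -406.7, 278.7]
tcp_rot: [51.6, 89.2, -54.1]
ft_force: [0.8, 0.2, 0.9]
finger_gap: 85.4
```

Run:
```python
from h import *
go(494,-111,290,-12)
c,T,im,d,P=cloud('scene'); save('sc2.png',cv2.resize(im[180:340,220:420],None,fx=4,fy=4,interpolation=2))
z=P[...,2]
m=np.zeros(z.shape,bool); m[240:340,310:410]=1; m&=(z>25)&(z<70); q=P[m][:,:2].astype(np.float32); print(cv2.minEnclosingCircle(q),z[m].max())
m&=(im.max(2)<60); q=P[m][:,:2].astype(np.float32); print(cv2.minEnclosingCircle(q))
```

```text
shift [ -14.4  -29.4 -298.7] turn -3.7 | now [ 441.8 -406.7  278.7] yaw -15.7 j6 -31.8 j1 -47.5 F [0.8 0.2 0.9] gap 85.4 t 15.4
((390.38568115234375, -326.7549133300781), 150.12550354003906) 66.90713606640634
((436.1790771484375, -406.3444519042969), 29.866819381713867)
```

View pics/sc2.png

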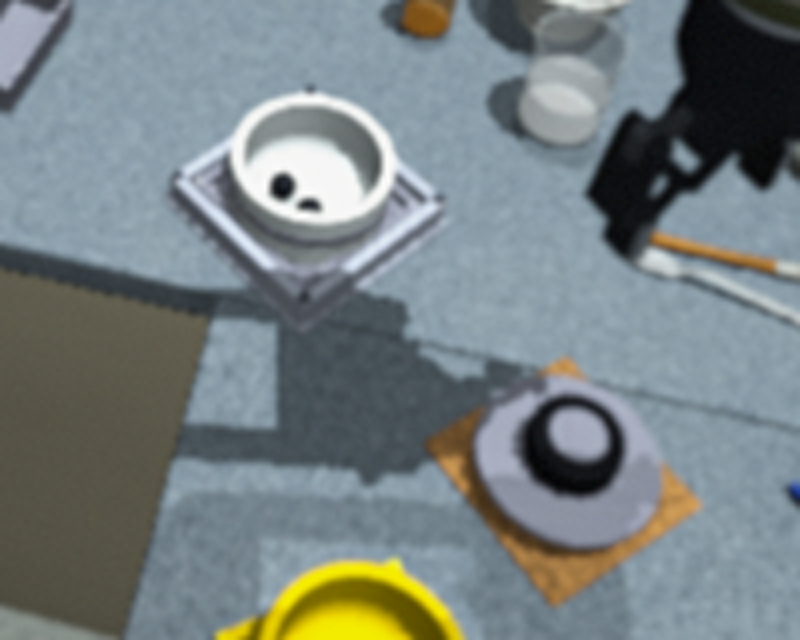

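Lid stands at (572,445) on the mat. The jar is open in its holder, with balls visible at (283,185) and (308,205) and perhaps more hidden by the near wall. Next a look from above.

Emit:
{"fn": "move_arm", "kwargs": {
  "deltas": [
    [[-14, -7, -60], -4],
    [[-14, -14, -120], -4],
    [[-14, -21, -180], -4],
    [[-14, -26, -240], -4],
    [[-14, -29, -285], -4],
    [[-14, -29, -299], -4],
    [[-14, -29, -299], -4],
    [[-14, -29, -299], -4],
    [[-14, -29, -299], -4],
    [[-14, -29, -299], -4]
  ]
}}

```text
time: 16.7
tool_pos: [493.6, -111.0, 287.1]
tcp_rot: [43.7, 89.4, -58.0]
ft_force: [-1.2, 0.6, -0.9]
finger_gap: 85.3
```

```bash
cat >> h.py <<'E'
def balls():
    c,T,im,d,P=cloud('wrist'); 
    J=proj(c,T,[[487,-146,70]])[0]; x,y=J.astype(int); z=P[...,2]
    w=np.hypot(P[...,0]-487,P[...,1]+146)<58
    m=(w&(im.max(2)<110)&(z<64)).astype(np.uint8)
    n,l,st,ce=cv2.connectedComponentsWithStats(m)
    for k in range(1,n):
        if st[k,4]>60: 
            ct=cv2.findContours((l==k).astype(np.uint8),0,1)[0][0]; cc,rr=cv2.minEnclosingCircle(ct)
            print('blob',st[k,2:],'px',np.round(cc),round(rr,1),'centre@31',onplane(c,T,[cc],31)[0].round(1),'zmax',np.percentile(z[l==k],95).round(1))
    return im,(x,y)
E
python3 - <<'E'
from h import *
im,(x,y)=balls(); print(x,y); save('w2.png',cv2.resize(im[max(0,y-75):y+75,x-90:x+90],None,fx=4,fy=4,interpolation=2))
go(487,-146,150)
E
```

```text
blob [ 14  15 161] px [248. 173.] 7.3 centre@31 [ 475.2 -129.9   31. ] zmax 41.8
blob [ 31  56 313] px [277. 194.] 30.0 centre@31 [ 511.2 -170.8   31. ] zmax 62.1
blob [ 27  45 255] px [234. 198.] 24.8 centre@31 [ 446.5 -162.8   31. ] zmax 62.2
blob [ 15  14 157] px [249. 192.] 7.2 centre@31 [ 471.2 -159.    31. ] zmax 41.9
257 189
shift [137.5  -0.4  34.8] turn 0 | now [ 493.7 -110.8  287.2] yaw -11.7 j6 -6.5 j1 -18.2 F [ 0.9 -0.4  0.2] gap 85.4 t 16.8
```

View pics/w2.png

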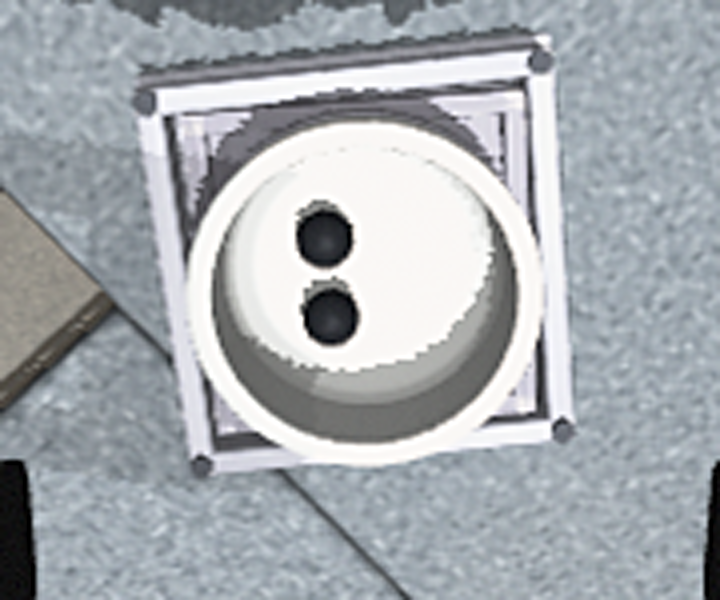

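Two balls in the jar (crop (325,238) and (331,316)); no others. I pick the jaw direction that keeps the fingers off the wall, bevel and the other ball.

```bash
cat > opt.py <<'E'
import numpy as np
def opt(a,o,th=14.5,cur=-11.7):
    best=[]
    for yaw in np.arange(-90,90,3):
        u=np.array([np.cos(np.radians(yaw)),np.sin(np.radians(yaw))]); v=np.array([-u[1],u[0]])
        for g in (28,30,32):
          for s in range(-4,5):
            for t in range(-3,4):
              if 11+abs(t)+2>g/2+.01: continue
              c=a+u*t+v*s; R=0; cl=99
              for sg in (-1,1):
                for w in (-11,11): R=max(R,np.hypot(*(c+u*sg*(g/2+th)+v*w)))
                if o is not None:
                    p=np.array([u@(o-c),v@(o-c)]); q=np.array([max(abs(p[0]-sg*(g/2+th/2))-th/2,0),max(abs(p[1])-11,0)]); cl=min(cl,np.hypot(*q)-11)
              if cl>0.5: best.append((R+0.3*abs(s)+.01*abs(yaw-cur),R,cl,yaw,g,s,t,*(c+[487,-146])))
    best.sort(); return np.array(best[:3]).round(1)
A=np.array([-12,16.]);B=np.array([-16,-13.])
if __name__=='__main__':
    for a,o in((A,B),(B,A),(A,None),(B,None)): print(opt(a,o))
E
python3 opt.py
```

```text
[[  43.4   43.     1.1   30.    28.     0.     1.   475.9 -129.5]
 [  43.4   43.     1.1   30.    30.     0.     2.   476.7 -129. ]
 [  43.6   42.9    1.    27.    28.    -1.     1.   476.3 -130.4]]
[[  43.6   43.2    1.3  -45.    28.     0.     1.   471.7 -159.7]
 [  43.6   43.2    1.3  -45.    30.     0.     2.   472.4 -160.4]
 [  43.8   43.2    1.2  -42.    28.     1.     1.   472.4 -158.9]]
[[  41.1   39.5   99.    33.    28.    -4.     1.   478.  -132.8]
 [  41.1   39.4   99.    39.    28.    -4.    -1.   476.7 -133.7]
 [  41.2   39.5   99.    36.    28.    -4.     0.   477.4 -133.2]]
[[  41.3   39.7   99.   -48.    28.     4.     1.   474.6 -157.1]
 [  41.3   39.7   99.   -51.    28.     4.     0.   474.1 -156.5]
 [  41.4   39.7   99.   -54.    28.     4.    -1.   473.6 -155.8]]
```

```bash
python3 -c "
from h import *
go(476,-129.5,120,30)"
```

```text
shift [167.3 -14.7  20.6] turn -41.7 | now [ 493.7 -110.8  287.2] yaw -11.7 j6 -6.5 j1 -18.2 F [ 0.9 -0.4  0.2] gap 85.4 t 16.8
```

Emit:
{"fn": "move_arm", "kwargs": {
  "deltas": [
    [[40, -15, 21], -10],
    [[80, -15, 21], -20],
    [[120, -15, 21], -30],
    [[150, -15, 21], -40],
    [[167, -15, 21], -42],
    [[167, -15, 21], -42],
    [[167, -15, 21], -42],
    [[167, -15, 21], -42]
  ],
  "jaw": -0.32,
  "squeeze": 30
}}

```text
time: 17.75
tool_pos: [476.7, -130.2, 121.9]
tcp_rot: [9.4, 89.3, -50.4]
ft_force: [0.3, 0.2, 0.7]
finger_gap: 29.1
```

Run:
```python
from h import *
im,(x,y)=balls(); save('w3.png',im)
go(476,-129.5,24,30)
```

```text
blob [ 24  24 469] px [257. 187.] 12.4 centre@31 [ 475.2 -130.3   31. ] zmax 41.8
blob [ 16  58 374] px [202. 214.] 28.7 centre@31 [ 445.1 -175.8   31. ] zmax 62.2
blob [ 24  24 426] px [237. 213.] 12.2 centre@31 [ 471.3 -159.6   31. ] zmax 41.6
blob [ 14  43 239] px [320. 221.] 21.1 centre@31 [ 540.1 -128.8   31. ] zmax 63.1
shift [97.6 -0.4 -2. ] turn 0.2 | now [ 476.6 -130.1  121.7] yaw 30.2 j6 -51.1 j1 -21.0 F [-0.6 -0.2 -0.1] gap 29.4 t 17.8
```

View pics/w3.png

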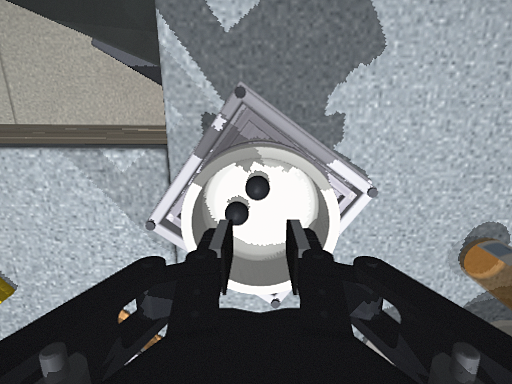

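Balls at (257,187) and (237,213) agree with the earlier fix. Descending in stages, watching force.

Emit:
{"fn": "move_arm", "kwargs": {
  "deltas": [
    [[20, 0, -1], 0],
    [[40, 0, -1], 0],
    [[55, 0, -1], 0],
    [[65, 0, -1], 0],
    [[72, 0, -1], 0],
    [[78, 0, -1], 0],
    [[82, 0, -1], 0]
  ]
}}

```text
time: 18.68
tool_pos: [476.9, -130.1, 39.6]
tcp_rot: [9.3, 89.3, -50.5]
ft_force: [0.7, 0.1, 0.3]
finger_gap: 28.9
```

Emit:
{"fn": "move_arm", "kwargs": {
  "deltas": [
    [[4, 0, 0], 0],
    [[8, 0, 0], 0],
    [[11, 0, 0], 0],
    [[13, 0, 0], 0],
    [[13, 0, 0], 0]
  ]
}}

```text
time: 19.3
tool_pos: [476.9, -130.2, 26.4]
tcp_rot: [8.8, 89.3, -50.9]
ft_force: [0.0, -0.7, 0.1]
finger_gap: 29.1
```

No contact; 2 mm lower and close gently.

Emit:
{"fn": "move_arm", "kwargs": {
  "deltas": [
    [[2, 0, 0], 0],
    [[2, 0, 0], 0]
  ]
}}

```text
time: 19.55
tool_pos: [476.8, -130.2, 24.3]
tcp_rot: [8.6, 89.3, -51.2]
ft_force: [0.4, -0.6, 0.3]
finger_gap: 28.9
```

Emit:
{"fn": "move_arm", "kwargs": {
  "deltas": [
    [[0, 0, 0], 0],
    [[0, 0, 0], 0],
    [[0, 0, 0], 0],
    [[0, 0, 0], 0],
    [[0, 0, 0], 0],
    [[0, 0, 0], 0]
  ],
  "jaw": -1,
  "squeeze": 30
}}

```text
time: 20.3
tool_pos: [476.9, -130.3, 24.4]
tcp_rot: [8.9, 89.3, -50.9]
ft_force: [-0.5, 0.5, 2.1]
finger_gap: 19.7
```

Gap 19.7 has the same offset the knob showed (57.5 for 60), so the ball is held. Lifting, then checking the tray.

Emit:
{"fn": "move_arm", "kwargs": {
  "deltas": [
    [[-5, 0, 0], 0],
    [[-15, 0, 0], 0],
    [[-35, 0, 0], 0],
    [[-60, 0, 0], 0],
    [[-90, 0, 0], 0],
    [[-120, 0, 0], 0],
    [[-140, 0, 0], 0],
    [[-140, 0, 0], 0]
  ]
}}

```text
time: 21.3
tool_pos: [477.2, -129.4, 167.0]
tcp_rot: [17.0, 89.0, -42.8]
ft_force: [-0.5, 0.7, -0.1]
finger_gap: 19.6
```

```bash
cat >> h.py <<'E'
def tray(n='scene',c0=(453,176),z0=10,z1=42,rad=130):
    c,T,im,d,P=cloud(n); z=P[...,2]
    m=(np.hypot(P[...,0]-c0[0],P[...,1]-c0[1])<rad)&(z>z0)&(z<z1)
    k,l,st,ce=cv2.connectedComponentsWithStats(m.astype(np.uint8)); b=1+st[1:,4].argmax(); q=P[l==b]
    rc=cv2.minAreaRect(q[:,:2].astype(np.float32)); print(n,'tray',np.round(rc[0],1),np.round(rc[1],1),round(rc[2],1),st[b]); return im,P
E
python3 - <<'E'
from h import *
tray(); tray('side'); go(454,177,165,30)
E
```

```text
scene tray [433.6 137.8] [125.   62.9] 21.5 [206 173  32  34 350]
side tray [433.3 137.3] [134.9  69.2] 20.8 [218 187  28  25 255]
shift [  -4.   135.2 -275.1] turn 0.2 | now [ 475.6 -128.8  164.1] yaw 30.2 j6 -51.0 j1 -20.9 F [-0.2 -0.1 -0.2] gap 19.6 t 21.4
```

The tray has been knocked to (433.5, 137.5) with yaw 21°; both cameras agree. I use the new place.

Run:
```python
from h import *
go(447,143,110,21);go(447,143,10,21)
```

```text
shift [  51.2  111.9 -250. ] turn 9.2 | now [ 475.6 -128.8  164.1] yaw 30.2 j6 -51.0 j1 -20.9 F [-0.2 -0.1 -0.2] gap 19.6 t 21.4
shift [ 151.2  111.7 -251.2] turn 9.2 | now [ 475.6 -128.8  164.1] yaw 30.2 j6 -51.0 j1 -20.9 F [-0.2 -0.1 -0.2] gap 19.6 t 21.4
```

Emit:
{"fn": "move_arm", "kwargs": {
  "deltas": [
    [[0, 14, -30], 1],
    [[0, 27, -60], 2],
    [[5, 40, -90], 3],
    [[10, 54, -120], 5],
    [[20, 68, -150], 6],
    [[30, 80, -180], 7],
    [[40, 94, -210], 8],
    [[48, 106, -237], 9],
    [[51, 112, -250], 9],
    [[51, 112, -250], 9],
    [[51, 112, -250], 9]
  ]
}}

```text
time: 22.78
tool_pos: [447.3, 142.3, 110.3]
tcp_rot: [16.8, 89.3, -52.0]
ft_force: [-0.7, -0.0, -0.3]
finger_gap: 19.5
```

Run:
```python
from h import *
c,T,im,d,P=cloud('wrist'); save('w4.png',im); z=P[...,2]
m=(np.hypot(P[...,0]-433,P[...,1]-137)<90)&(z>24)&(z<40); q=P[m]; print(len(q),cv2.minAreaRect(q[:,:2].astype(np.float32)))
go(447,143,10,21)
```

```text
2056 ((435.5064697265625, 138.6449432373047), (122.35431671142578, 62.28592300415039), 21.37220001220703)
shift [100.5  -0.5  -2.1] turn 0.2 | now [447.4 142.2 110.5] yaw 21.2 j6 -9.1 j1 11.9 F [-0.  -0.8 -0.7] gap 19.7 t 22.8
```

View pics/w4.png

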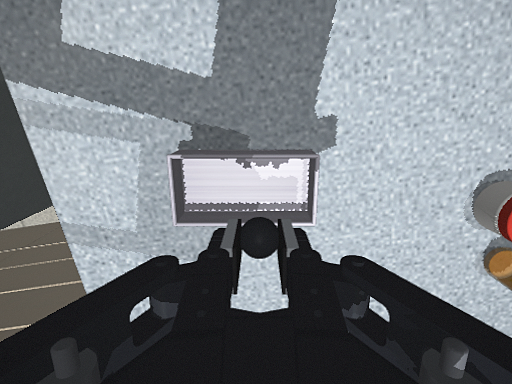

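Ball is held at (259,237). The tray, refined, is at (435.5, 138.6) with yaw 21.4°. Lowering.

Emit:
{"fn": "move_arm", "kwargs": {
  "deltas": [
    [[25, 0, -2], 0],
    [[50, 0, -2], 0],
    [[70, 0, -2], 0],
    [[84, 0, -2], 0],
    [[93, 0, -2], 0],
    [[98, 0, -2], 0],
    [[101, 0, -2], 0],
    [[101, 0, -2], 0]
  ]
}}

```text
time: 23.82
tool_pos: [447.7, 143.1, 9.7]
tcp_rot: [19.6, 89.2, -49.2]
ft_force: [0.1, -0.2, -1.0]
finger_gap: 20.0
```

Emit:
{"fn": "move_arm", "kwargs": {
  "deltas": [
    [[0, 0, 0], 0],
    [[0, 0, 0], 0],
    [[0, 0, 0], 0],
    [[0, 0, 0], 0],
    [[0, 0, 0], 0]
  ],
  "jaw": -0.35
}}

```text
time: 24.45
tool_pos: [447.7, 143.2, 9.7]
tcp_rot: [19.8, 89.2, -49.0]
ft_force: [-0.8, -0.3, 0.6]
finger_gap: 27.8
```

Emit:
{"fn": "move_arm", "kwargs": {
  "deltas": [
    [[-15, 0, 0], 0],
    [[-35, 0, 0], 0],
    [[-60, 0, 0], 0],
    [[-90, 0, 0], 0],
    [[-120, 0, 0], 0],
    [[-140, 0, 0], 0],
    [[-150, 0, 0], 0]
  ]
}}

```text
time: 25.32
tool_pos: [447.3, 144.9, 162.1]
tcp_rot: [30.4, 89.1, -38.5]
ft_force: [0.0, 0.2, 0.5]
finger_gap: 27.8
```

```bash
python3 - <<'E'
from h import *
go(471.7,-159.7,120,-45); go(471.7,-159.7,120,-45+180)
c,T,im,d,P=cloud('wrist'); z=P[...,2]
m=(np.hypot(P[...,0]-433,P[...,1]-137)<90)&(z>26)&(z<40); q=P[m]; print(len(q),cv2.minAreaRect(q[:,:2].astype(np.float32)))
m=(np.hypot(P[...,0]-433,P[...,1]-137)<55)&(z>17)&(z<27)&(im.max(2)<90); print(m.sum(),np.median(P[m],0))
E
python3 -c "
from opt import *
print(opt(np.array([-16,-13.5]),None,cur=21))"
```

```text
shift [ 45.2 -87.6 292.2] turn 66.2 | now [447.3 144.9 162.1] yaw 21.2 j6 -8.9 j1 12.2 F [0.  0.2 0.5] gap 27.8 t 25.3
shift [ 45.2 -87.6 292.2] turn 66.2 | now [447.3 144.9 162.1] yaw 21.2 j6 -8.9 j1 12.2 F [0.  0.2 0.5] gap 27.8 t 25.3
1367 ((435.57611083984375, 138.98092651367188), (121.99063110351562, 61.39153289794922), 21.753122329711914)
677 [444.24354209 138.56437181  21.25768902]
[[  42.    40.1   99.   -48.    28.     4.     1.   474.6 -157.6]
 [  42.1   40.2   99.   -51.    28.     4.     0.   474.1 -157. ]
 [  42.2   40.2   99.   -54.    28.     4.    -1.   473.6 -156.3]]
```

Emit:
{"fn": "move_arm", "kwargs": {
  "deltas": [
    [[0, -18, 60], 10],
    [[0, -36, 120], 20],
    [[0, -54, 180], 30],
    [[0, -70, 240], 40],
    [[10, -85, 291], 50],
    [[30, -85, 291], 60],
    [[45, -85, 291], 69],
    [[45, -85, 291], 69],
    [[45, -85, 291], 69],
    [[45, -85, 291], 69]
  ]
}}

```text
time: 26.62
tool_pos: [474.5, -157.5, 121.6]
tcp_rot: [101.7, 89.0, -35.9]
ft_force: [0.1, -1.0, 0.5]
finger_gap: 27.6
```

Run:
```python
from h import *
balls(); go(474,-158,40,-48)
```

```text
blob [  57  118 1283] px [286. 168.] 60.8 centre@31 [ 506.5 -163.5   31. ] zmax 62.2
blob [ 35 104 973] px [212. 172.] 51.8 centre@31 [ 461.3 -118.8   31. ] zmax 62.7
blob [ 25  25 470] px [256. 195.] 12.3 centre@31 [ 471.6 -160.2   31. ] zmax 41.9
blob [ 47  23 737] px [259. 232.] 24.7 centre@31 [ 447.7 -185.4   31. ] zmax 62.8
shift [81.5 -1.3  1. ] turn 0.3 | now [ 474.5 -157.5  121.5] yaw -47.7 j6 23.7 j1 -24.1 F [-0.  -0.4 -0.3] gap 27.8 t 26.7
```

Emit:
{"fn": "move_arm", "kwargs": {
  "deltas": [
    [[20, 0, 1], 0],
    [[40, 0, 1], 0],
    [[55, 0, 1], 0],
    [[65, 0, 1], 0],
    [[72, 0, 1], 0],
    [[78, 0, 1], 0],
    [[82, 0, 1], 0]
  ]
}}

```text
time: 27.55
tool_pos: [475.1, -159.1, 39.5]
tcp_rot: [102.1, 89.0, -35.6]
ft_force: [-0.5, 0.1, -0.8]
finger_gap: 28.1
```

Emit:
{"fn": "move_arm", "kwargs": {
  "deltas": [
    [[4, 0, 0], 0],
    [[8, 0, 0], 0],
    [[11, 0, 0], 0],
    [[14, 0, 0], 0],
    [[15, 0, 0], 0],
    [[15, 0, 0], 0]
  ]
}}

```text
time: 28.3
tool_pos: [475.2, -159.2, 24.4]
tcp_rot: [101.9, 89.0, -35.8]
ft_force: [-0.3, -0.1, 0.6]
finger_gap: 27.6
```

Emit:
{"fn": "move_arm", "kwargs": {
  "deltas": [
    [[0, 0, 0], 0],
    [[0, 0, 0], 0],
    [[0, 0, 0], 0],
    [[0, 0, 0], 0],
    [[0, 0, 0], 0],
    [[0, 0, 0], 0]
  ],
  "jaw": -1
}}

```text
time: 29.05
tool_pos: [475.4, -159.3, 24.6]
tcp_rot: [102.2, 89.0, -35.5]
ft_force: [0.1, -0.3, 1.1]
finger_gap: 19.8
```

Emit:
{"fn": "move_arm", "kwargs": {
  "deltas": [
    [[-5, 0, 0], 0],
    [[-15, 0, 0], 0],
    [[-35, 0, 0], 0],
    [[-60, 0, 0], 0],
    [[-90, 0, 0], 0],
    [[-120, 0, 0], 0],
    [[-140, 0, 0], 0],
    [[-140, 0, 0], 0]
  ]
}}

```text
time: 30.05
tool_pos: [474.8, -158.5, 167.1]
tcp_rot: [104.5, 88.8, -33.2]
ft_force: [0.3, -0.3, -0.7]
finger_gap: 19.9
```

Run:
```python
from h import *
tray(c0=(435,139)); go(435.6-.93*16,139-.37*16,110,21.5)
```

```text
scene tray [433.6 138.5] [123.9  62.7] 21.4 [206 173  32  34 336]
shift [  51.4 -252.2 -156.4] turn -69.2 | now [ 473.9 -158.1  165.4] yaw -47.7 j6 23.5 j1 -24.2 F [-0.6 -0.1 -0.4] gap 19.7 t 30.1
```

Emit:
{"fn": "move_arm", "kwargs": {
  "deltas": [
    [[0, -30, -19], -8],
    [[0, -60, -38], -16],
    [[0, -90, -56], -24],
    [[0, -120, -75], -32],
    [[0, -150, -93], -41],
    [[10, -180, -112], -50],
    [[20, -210, -131], -58],
    [[35, -237, -147], -66],
    [[51, -252, -156], -69],
    [[51, -252, -156], -69],
    [[51, -252, -156], -69]
  ]
}}

```text
time: 31.48
tool_pos: [420.4, 132.2, 110.2]
tcp_rot: [31.8, 88.9, -37.0]
ft_force: [0.7, 0.3, 1.0]
finger_gap: 19.4
```

Run:
```python
from h import *
c,T,im,d,P=cloud('wrist'); z=P[...,2]
m=(np.hypot(P[...,0]-435,P[...,1]-139)<90)&(z>26)&(z<40); q=P[m]; print(len(q),cv2.minAreaRect(q[:,:2].astype(np.float32)))
m=(np.hypot(P[...,0]-435,P[...,1]-139)<55)&(z>14)&(z<27)&(im.max(2)<90); print(m.sum(),np.median(P[m],0))
go(435.6-.93*16,139-.37*16,17,21.5)
```

```text
2057 ((435.873779296875, 138.9654541015625), (121.44864654541016, 61.99892044067383), 21.207876205444336)
1141 [444.23808211 140.00711289  20.86536008]
shift [93.6 -0.8 -2.5] turn -0.3 | now [420.8 132.1 110.7] yaw 21.2 j6 -9.6 j1 11.4 F [ 0.5 -0.4 -0.1] gap 19.5 t 31.5
```

Emit:
{"fn": "move_arm", "kwargs": {
  "deltas": [
    [[20, -12, -2], 0],
    [[40, -12, -2], 0],
    [[55, -12, -2], 0],
    [[68, -12, -2], 0],
    [[78, -12, -2], 0],
    [[86, -12, -2], 0],
    [[91, -12, -2], 0],
    [[92, -12, -2], 0],
    [[92, -12, -2], 0]
  ]
}}

```text
time: 32.65
tool_pos: [410.6, 128.7, 18.8]
tcp_rot: [34.8, 88.9, -33.9]
ft_force: [0.2, -0.7, 0.1]
finger_gap: 19.3
```

Emit:
{"fn": "move_arm", "kwargs": {
  "deltas": [
    [[0, 0, 0], 0],
    [[0, 0, 0], 0],
    [[0, 0, 0], 0],
    [[0, 0, 0], 0],
    [[0, 0, 0], 0]
  ],
  "jaw": -0.37
}}

```text
time: 33.28
tool_pos: [410.6, 128.7, 18.7]
tcp_rot: [34.8, 88.9, -34.0]
ft_force: [0.3, -0.7, -0.6]
finger_gap: 27.0
```

Emit:
{"fn": "move_arm", "kwargs": {
  "deltas": [
    [[-10, 0, 0], 0],
    [[-25, 0, 0], 0],
    [[-50, 0, 0], 0],
    [[-80, 0, 0], 0],
    [[-110, 0, 0], 0],
    [[-130, 0, 30], 0],
    [[-142, 0, 45], 0],
    [[-142, 0, 45], 0],
    [[-142, 0, 45], 0]
  ]
}}

```text
time: 34.4
tool_pos: [423.8, 88.6, 160.6]
tcp_rot: [32.8, 89.0, -36.1]
ft_force: [0.2, -0.0, 0.6]
finger_gap: 26.9
```

Run:
```python
from h import *
c,T,im,d,P=cloud('wrist'); z=P[...,2]; save('w5.png',im)
m=(np.hypot(P[...,0]-435,P[...,1]-139)<90)&(z>26)&(z<40); q=P[m]; print(len(q),cv2.minAreaRect(q[:,:2].astype(np.float32)))
go(435.8,139,120,111.5)
```

```text
1506 ((435.9175720214844, 139.04403686523438), (121.55730438232422, 60.23611068725586), 21.227956771850586)
shift [ 39.9  29.2 -43.1] turn 89.7 | now [423.7  88.7 160.3] yaw 21.2 j6 -15.5 j1 5.6 F [0.1 0.  0.4] gap 26.9 t 34.5
```

View pics/w5.png

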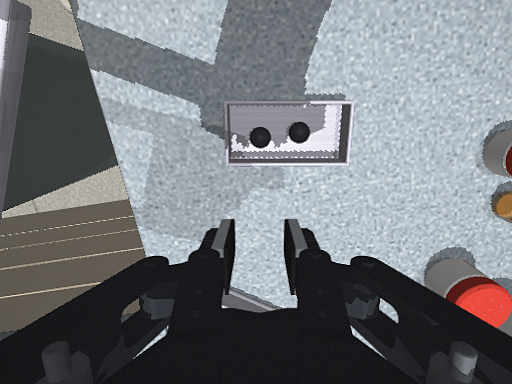

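Both balls are in the tray, at (260,137) and (299,132). Next I grasp the tray across its width.

Emit:
{"fn": "move_arm", "kwargs": {
  "deltas": [
    [[0, 10, -15], -10],
    [[0, 20, -30], -20],
    [[0, 29, -43], -30],
    [[0, 29, -43], -40],
    [[0, 29, -43], -50],
    [[0, 29, -43], -60],
    [[10, 29, -43], -70],
    [[20, 29, -43], -80],
    [[40, 29, -43], -90],
    [[40, 29, -43], -90],
    [[40, 29, -43], -90],
    [[40, 29, -43], -90]
  ],
  "jaw": 1
}}

```text
time: 35.95
tool_pos: [436.1, 139.1, 120.7]
tcp_rot: [-55.5, 88.9, -34.4]
ft_force: [-1.6, -0.0, 0.3]
finger_gap: 85.5
```

Run:
```python
from h import *
c,T,im,d,P=cloud('wrist'); z=P[...,2]
m=(np.hypot(P[...,0]-435,P[...,1]-139)<90)&(z>26)&(z<40); q=P[m]; print(len(q),cv2.minAreaRect(q[:,:2].astype(np.float32)))
go(435.9,139,4,111.3)
print(r.sense()['joint_pos'])
```

```text
1790 ((435.8485412597656, 139.63082885742188), (121.44058227539062, 61.75038528442383), 21.399690628051758)
shift [116.7   1.8  -1.4] turn -0.2 | now [436.1 139.  120.7] yaw 111.1 j6 -99.1 j1 11.9 F [0.6 0.  0.3] gap 85.1 t 36.0
[ 11.87825998 -11.07306495 115.21069897  -0.798325    75.12719849
 -99.05393154]
```

Emit:
{"fn": "move_arm", "kwargs": {
  "deltas": [
    [[25, 2, -1], 0],
    [[50, 2, -1], 0],
    [[70, 2, -1], 0],
    [[85, 2, -1], 0],
    [[97, 2, -1], 0],
    [[106, 2, -1], 0],
    [[112, 2, -1], 0],
    [[116, 2, -1], 0],
    [[116, 2, -1], 0],
    [[116, 2, -1], 0]
  ]
}}

```text
time: 37.25
tool_pos: [436.6, 139.4, 5.0]
tcp_rot: [-54.2, 88.9, -33.1]
ft_force: [-0.5, 0.5, 0.2]
finger_gap: 85.6
```

Emit:
{"fn": "move_arm", "kwargs": {
  "deltas": [
    [[0, 0, 0], 0],
    [[0, 0, 0], 0],
    [[0, 0, 0], 0],
    [[0, 0, 0], 0],
    [[0, 0, 0], 0],
    [[0, 0, 0], 0],
    [[0, 0, 0], 0]
  ],
  "jaw": -1,
  "squeeze": 40
}}

```text
time: 38.12
tool_pos: [437.1, 139.5, 5.6]
tcp_rot: [-52.3, 88.9, -31.2]
ft_force: [-1.3, -1.1, 5.4]
finger_gap: 59.1
```

Emit:
{"fn": "move_arm", "kwargs": {
  "deltas": [
    [[-3, 0, 0], 0],
    [[-8, 0, 0], 0],
    [[-18, 0, 0], 0],
    [[-32, 0, 0], 0],
    [[-50, 0, 0], 0],
    [[-70, 0, 0], 0],
    [[-90, 0, 0], 0],
    [[-110, 0, 0], 0],
    [[-125, 0, 0], 0],
    [[-135, 0, 0], 0],
    [[-140, 0, 0], 0],
    [[-140, 0, 0], 0]
  ]
}}

```text
time: 39.62
tool_pos: [434.7, 140.9, 145.6]
tcp_rot: [-52.4, 88.9, -31.3]
ft_force: [1.4, -0.3, -1.6]
finger_gap: 59.3
```

Run:
```python
from h import *
print(r.sense()['tcp_rot'])
go(345,365,144,121)
c,T,im,d,P=cloud('wrist'); save('w6.png',im)
```

```text
[-52.4277529   88.86977476 -31.29467412]
shift [ -2.2 241.4  -2.9] turn -9.9 | now [434.7 140.9 145.6] yaw 111.1 j6 -98.8 j1 12.2 F [ 1.4 -0.3 -1.6] gap 59.3 t 39.6
```

View pics/w6.png

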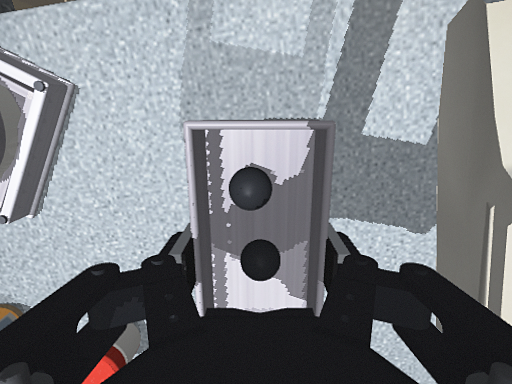

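Tray lifted with both balls at (250,188) and (260,260). I stop in front of the balance, high up, to see the pan ahead of the tray.

Run:
```python
from h import *
go(235,360,240,120)
```

```text
shift [-100.3  274.8 -105.9] turn -8.9 | now [434.4 140.8 145.2] yaw 111.1 j6 -98.8 j1 12.2 F [ 0.3 -0.3 -2.3] gap 59.4 t 39.7
```

Emit:
{"fn": "move_arm", "kwargs": {
  "deltas": [
    [[-8, 8, -3], 0],
    [[-20, 25, -9], -1],
    [[-32, 50, -19], -1.5],
    [[-45, 77, -30], -2.5],
    [[-55, 105, -40], -3.5],
    [[-65, 132, -51], -4.5],
    [[-75, 160, -62], -5.5],
    [[-83, 188, -73], -6.5],
    [[-90, 215, -83], -7],
    [[-96, 240, -93], -8],
    [[-99, 260, -100], -8.5],
    [[-100, 270, -104], -9]
  ]
}}

```text
time: 41.18
tool_pos: [237.1, 357.3, 240.6]
tcp_rot: [-59.9, 88.9, -29.6]
ft_force: [-0.2, 0.6, -1.2]
finger_gap: 59.3
```

Emit:
{"fn": "move_arm", "kwargs": {
  "deltas": [
    [[0, 3, -1], 0],
    [[0, 3, -1], 0],
    [[0, 3, -1], 0]
  ]
}}

```text
time: 41.55
tool_pos: [235.0, 358.9, 240.4]
tcp_rot: [-60.8, 88.9, -30.6]
ft_force: [-0.6, 0.9, -1.4]
finger_gap: 59.6
```

Run:
```python
from h import *
go(402,456,240,120)
c,T,im,d,P=cloud('wrist'); save('w7.png',im); np.save('w7.npy',P); np.save('w7T.npy',T)
z=P[...,2]; m=(z>74)&(z<95); print(m.sum(),np.histogram(z[m],bins=np.arange(74,96,2)))
m=(z>79)&(z<85.5); m=cv2.morphologyEx(m.astype(np.uint8),cv2.MORPH_OPEN,np.ones((3,3))); k,l,st,ce=cv2.connectedComponentsWithStats(m); b=1+st[1:,4].argmax(); q=P[l==b]; print(st[b],cv2.minAreaRect(q[:,:2].astype(np.float32)))
m=(z>85.5)&(z<95); print(m.sum(), np.median(P[m],0) if m.sum() else '')
```

```text
shift [  2.3  -0.3 193.2] turn 0.3 | now [235.  358.9 240.4] yaw 120.3 j6 -69.4 j1 50.9 F [-0.6  0.9 -1.4] gap 59.6 t 41.5
838 (array([231, 137, 112,  80, 120,  43,  38,  28,  22,  18]), array([74, 76, 78, 80, 82, 84, 86, 88, 90, 92, 94]))
[347 223  10  15  74] ((240.46632385253906, 483.8808288574219), (17.920446395874023, 7.071521282196045), 3.1716887950897217)
122 [252.93117741 485.0784869   89.34399946]
```

View pics/w7.png

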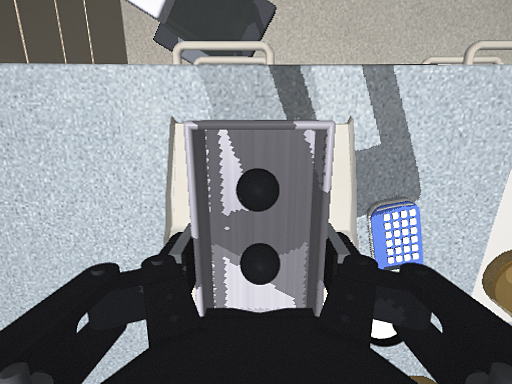

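The wrist view looks the other way: the tray, with both balls at (258,190) and (260,264), hides the balance. Two pictures are left to view, so I use height profiles from the stored first scans to locate the pan.

Run:
```python
import numpy as np,cv2
ux=np.array([np.cos(np.radians(29.6)),np.sin(np.radians(29.6))]); uy=np.array([-ux[1],ux[0]]); o=np.array([402,456])
for n in('scene','side'):
    P=np.load(n+'0.npy'); im=cv2.imread(f'pics/{n}0.png').max(2)
    a=(P[...,:2]-o)@ux; b=(P[...,:2]-o)@uy; z=P[...,2]
    print(n,'x-profile')
    for x in range(-200,160,8):
        m=(abs(a-x)<4)&(abs(b)<60)&(z>40)&(z<120)
        if m.sum()>3: print(x,m.sum(),np.median(z[m]).round(1),int(np.median(im[m])),end=' | ')
    print('\n y-profile')
    for y in range(-130,140,8):
        m=(abs(b-y)<4)&(abs(a)<60)&(z>-20)&(z<120)
        if m.sum()>3: print(y,m.sum(),np.median(z[m]).round(1),int(np.median(im[m])),end=' | ')
    print()
    m=(abs(a)<60)&(abs(b)<50)&(z>70)&(im<60); print('disc',m.sum(),np.median(a[m]),np.median(b[m]),np.median(z[m]))
```

```text
scene x-profile
-200 60 57.1 176 | -192 68 57.4 188 | -184 77 59.8 181 | -176 76 63.2 161 | -168 76 65.7 163 | -160 66 67.4 163 | -152 63 69.3 174 | -144 66 70.4 171 | -136 70 72.1 168 | -128 91 75.9 163 | -120 96 83.2 142 | -112 67 87.4 154 | -104 53 88.8 103 | -96 54 88.6 153 | -88 15 84.8 167 | -80 47 83.9 166 | -72 45 82.9 166 | -64 55 83.8 166 | -56 48 83.1 166 | -48 45 83.1 166 | -40 46 83.0 167 | -32 45 83.3 167 | -24 50 82.8 167 | -16 44 83.3 166 | -8 45 83.4 164 | 0 43 83.3 163 | 8 47 84.2 162 | 16 40 83.8 163 | 24 42 83.8 163 | 32 41 83.5 164 | 40 41 83.2 164 | 48 43 83.5 165 | 56 38 83.5 165 | 64 42 84.0 165 | 72 37 83.2 164 | 80 39 83.6 164 | 88 37 83.9 164 | 96 22 82.9 158 | 104 18 79.2 148 | 144 14 110.8 82 | 
 y-profile
-130 49 -0.4 142 | -122 41 -0.1 143 | -114 354 47.9 76 | -106 28 82.6 144 | -98 47 83.5 168 | -90 46 83.7 168 | -82 45 83.0 168 | -74 43 83.3 167 | -66 48 83.2 167 | -58 45 83.8 166 | -50 48 83.7 166 | -42 40 83.1 165 | -34 40 83.1 165 | -26 47 83.2 165 | -18 48 83.1 166 | -10 46 83.9 165 | -2 44 83.5 165 | 6 44 84.2 164 | 14 38 83.0 164 | 22 45 83.0 16
[... 776 characters left out ...]
1.6 154 | 88 23 81.7 154 | 96 10 81.3 155 | 104 10 77.4 148 | 144 9 108.7 81 | 
 y-profile
-130 27 -0.6 136 | -122 31 0.6 136 | -114 203 41.0 73 | -106 49 62.5 97 | -98 30 82.5 156 | -90 32 81.6 157 | -82 32 82.1 157 | -74 30 83.4 157 | -66 31 82.6 156 | -58 27 81.8 156 | -50 27 82.2 155 | -42 26 81.4 155 | -34 36 81.1 155 | -26 25 81.1 155 | -18 30 82.6 155 | -10 35 82.6 156 | -2 25 83.7 152 | 6 33 82.9 154 | 14 23 83.0 153 | 22 27 80.7 157 | 30 30 82.3 156 | 38 27 81.6 156 | 46 32 83.5 155 | 54 24 82.4 156 | 62 27 81.3 155 | 70 29 80.6 156 | 78 27 81.8 155 | 86 32 81.6 155 | 94 28 82.5 155 | 102 37 83.8 137 | 110 24 85.2 104 | 
disc 19 6.994192288117112 -2.736438084953144 85.28564893750536
```

Pan is flat from −92 to +100 about my guess, and the dark spot lies there too, so the centre is about (406.5, 456).

Run:
```python
from h import *
go(406.5,456,120,119.8)
```

```text
shift [122.3  -0.5 195.9] turn 0.4 | now [235.  358.9 240.5] yaw 120.2 j6 -69.4 j1 50.9 F [-0.3 -0.3 -1.6] gap 59.3 t 41.6
```

Emit:
{"fn": "move_arm", "kwargs": {
  "deltas": [
    [[0, 0, 7], 0],
    [[5, 0, 22], 0],
    [[12, 0, 42], 0],
    [[22, 0, 66], 0],
    [[36, 0, 92], 0],
    [[52, 0, 118], 0],
    [[70, 0, 143], 0],
    [[88, 0, 165], 0],
    [[104, 0, 181], 0],
    [[115, 0, 191], 0],
    [[121, 0, 195], 0],
    [[122, 0, 196], 0]
  ]
}}

```text
time: 43.1
tool_pos: [406.3, 456.3, 120.1]
tcp_rot: [-62.4, 88.9, -32.2]
ft_force: [-0.7, 0.4, -1.4]
finger_gap: 59.2
```

Emit:
{"fn": "move_arm", "kwargs": {
  "deltas": [
    [[2, 0, 0], 0],
    [[5, 0, 0], 0],
    [[9, 0, 0], 0],
    [[14, 0, 0], 0],
    [[19, 0, 0], 0],
    [[23, 0, 0], 0],
    [[26, 0, 0], 0],
    [[28, 0, 0], 0],
    [[28, 0, 0], 0]
  ]
}}

```text
time: 44.22
tool_pos: [406.7, 456.0, 91.9]
tcp_rot: [-63.2, 88.9, -32.9]
ft_force: [0.5, -0.1, -1.2]
finger_gap: 59.2
```

Run:
```python
from h import *
go(406.5,456,88,119.8); print(r.sense()['tcp_rot'])
```

```text
shift [ 3.9  0.2 -0.2] turn 0.4 | now [406.7 456.   91.9] yaw 120.2 j6 -75.8 j1 44.1 F [ 0.5 -0.1 -1.2] gap 59.2 t 44.2
[-63.16152186  88.91187539 -32.92356345]
```

Emit:
{"fn": "move_arm", "kwargs": {
  "deltas": [
    [[1, 0, 0], 0],
    [[2, 0, 0], 0],
    [[3, 0, 0], 0],
    [[4, 0, 0], 0],
    [[4.5, 0, 0], 0],
    [[4.5, 0, 0], 0]
  ]
}}

```text
time: 44.98
tool_pos: [406.8, 456.0, 87.7]
tcp_rot: [-62.5, 88.9, -32.2]
ft_force: [-2.0, -0.5, 1.5]
finger_gap: 59.3
```

Contact felt. Release and rise.

Emit:
{"fn": "move_arm", "kwargs": {
  "deltas": [
    [[0, 0, 0], 0],
    [[0, 0, 0], 0],
    [[0, 0, 0], 0],
    [[0, 0, 0], 0],
    [[0, 0, 0], 0],
    [[0, 0, 0], 0]
  ],
  "jaw": 1
}}

```text
time: 45.72
tool_pos: [406.8, 456.0, 87.6]
tcp_rot: [-62.5, 88.9, -32.2]
ft_force: [-0.1, -0.6, -0.1]
finger_gap: 85.3
```

Emit:
{"fn": "move_arm", "kwargs": {
  "deltas": [
    [[-5, 0, 0], 0],
    [[-15, 0, 0], 0],
    [[-35, 0, 0], 0],
    [[-60, 0, 0], 0],
    [[-90, 0, 0], 0],
    [[-120, 0, 0], 0],
    [[-150, 0, 0], 0],
    [[-165, 0, 30], 0],
    [[-165, 0, 30], 0],
    [[-165, 0, 30], 0]
  ]
}}

```text
time: 46.98
tool_pos: [429.7, 472.5, 253.1]
tcp_rot: [-63.5, 88.9, -33.3]
ft_force: [-0.5, 0.2, -0.2]
finger_gap: 85.3
```

Run:
```python
from h import *
c,T,im,d,P=cloud('wrist'); save('w8.png',im); z=P[...,2]
m=(np.hypot(P[...,0]-407,P[...,1]-456)<90)&(z>107)&(z<122); q=P[m]; print('tray',len(q),cv2.minAreaRect(q[:,:2].astype(np.float32)))
m=(z>79)&(z<86)&(np.hypot(P[...,0]-407,P[...,1]-456)<145); q=P[m]; print('pan',len(q),cv2.minAreaRect(q[:,:2].astype(np.float32)))
go(437,-400,250,-15.7); print(r.sense()['joint_pos'])
```

```text
tray 1347 ((405.854736328125, 455.0141906738281), (121.53306579589844, 61.698081970214844), 30.242883682250977)
pan 32041 ((397.04608154296875, 449.3280334472656), (230.5349578857422, 217.68923950195312), 29.999940872192383)
shift [  12.2 -757.3 -432.9] turn -44.1 | now [429.4 472.4 252.6] yaw 120.2 j6 -76.5 j1 43.7 F [-0.3 -0.3 -0.9] gap 85.3 t 47.0
[ 43.72989917  12.83811401  77.06025281  -1.05313823  89.89765886
 -76.51470168]
```

View pics/w8.png

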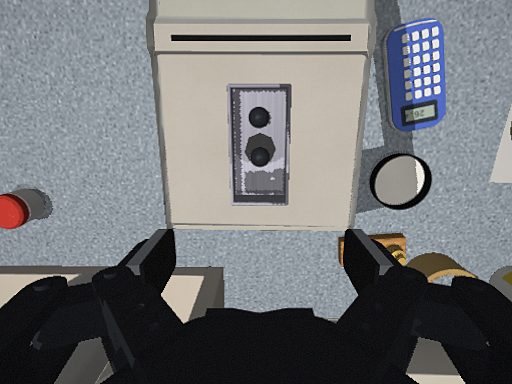

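Tray sits level in the middle of the pan, with both balls at (259,117) and (260,157). Now back for the lid.

Emit:
{"fn": "move_arm", "kwargs": {
  "deltas": [
    [[0, -40, -22], 8],
    [[0, -90, -50], 18],
    [[0, -140, -80], 28],
    [[0, -190, -108], 38],
    [[0, -240, -137], 48],
    [[0, -290, -165], 58],
    [[0, -340, -194], 68],
    [[0, -390, -222], 78],
    [[0, -440, -250], 88],
    [[0, -490, -279], 98],
    [[0, -530, -302], 106],
    [[0, -550, -313], 112]
  ]
}}

```text
time: 48.52
tool_pos: [434.7, -162.2, 258.8]
tcp_rot: [45.0, 89.0, -37.1]
ft_force: [0.1, -0.3, 0.3]
finger_gap: 85.1
```

Run:
```python
from h import *
go(455,-350,290,-15.7)
```

```text
shift [-28.9  -5.3 189.2] turn 23.6 | now [ 434.7 -162.2  258.8] yaw 7.9 j6 -34.5 j1 -26.6 F [ 0.1 -0.3  0.3] gap 85.1 t 48.5
```

Emit:
{"fn": "move_arm", "kwargs": {
  "deltas": [
    [[-10, -2, 60], 10],
    [[-20, -4, 120], 20],
    [[-29, -5, 170], 24],
    [[-29, -5, 189], 24],
    [[-29, -5, 189], 24],
    [[-29, -5, 189], 24],
    [[-29, -5, 189], 24]
  ]
}}

```text
time: 49.4
tool_pos: [455.5, -348.3, 290.1]
tcp_rot: [69.7, 89.0, -36.3]
ft_force: [-0.2, 0.0, 1.0]
finger_gap: 85.2
```

Run:
```python
from h import *
c,T,im,d,P=cloud('wrist'); z=P[...,2]
w=np.hypot(P[...,0]-441,P[...,1]+406)<75
f=w&(z>50); q=P[f]; print('knob',len(q),cv2.minEnclosingCircle(q[:,:2].astype(np.float32)),np.median(q[:,2]))
f=w&(z>25)&(z<40); q=P[f]; print('flange',len(q),cv2.minEnclosingCircle(q[:,:2].astype(np.float32)),np.median(q[:,2]))
go(440.6,-406,60,-15.7);go(440.6,-406,31,-15.7)
```

```text
knob 11687 ((448.5636901855469, -377.8116455078125), 59.025543212890625) 370.9279681942887
flange 3248 ((442.2791748046875, -405.99871826171875), 59.87432098388672) 30.883440125676373
shift [230.6  -2.3  58. ] turn -0.3 | now [ 455.5 -348.5  290.2] yaw -16.0 j6 -26.6 j1 -42.6 F [ 0.4 -0.4  0.1] gap 85.5 t 49.5
shift [259.6  -2.8  57.8] turn -0.3 | now [ 455.5 -348.5  290.2] yaw -16.0 j6 -26.6 j1 -42.6 F [ 0.4 -0.4  0.1] gap 85.5 t 49.5
```

Emit:
{"fn": "move_arm", "kwargs": {
  "deltas": [
    [[30, -2, 58], 0],
    [[80, -2, 58], 0],
    [[130, -2, 58], 0],
    [[170, -2, 58], 0],
    [[200, -2, 58], 0],
    [[222, -2, 58], 0],
    [[236, -2, 58], 0],
    [[246, -2, 58], 0],
    [[253, -2, 58], 0],
    [[258, -2, 58], 0],
    [[259, -2, 58], 0],
    [[259, -2, 58], 0]
  ]
}}

```text
time: 50.95
tool_pos: [441.5, -406.6, 32.0]
tcp_rot: [69.1, 89.0, -36.9]
ft_force: [0.3, -0.1, -0.2]
finger_gap: 85.3
```

Emit:
{"fn": "move_arm", "kwargs": {
  "deltas": [
    [[0, 0, 0], 0],
    [[0, 0, 0], 0],
    [[0, 0, 0], 0],
    [[0, 0, 0], 0],
    [[0, 0, 0], 0],
    [[0, 0, 0], 0],
    [[0, 0, 0], 0]
  ],
  "jaw": -1,
  "squeeze": 60
}}

```text
time: 51.82
tool_pos: [442.0, -407.2, 32.9]
tcp_rot: [68.1, 88.9, -37.9]
ft_force: [0.4, -0.1, 5.2]
finger_gap: 58.6
```

Emit:
{"fn": "move_arm", "kwargs": {
  "deltas": [
    [[-5, 0, 0], 0],
    [[-15, 0, 0], 0],
    [[-30, 0, 0], 0],
    [[-50, 0, 0], 0],
    [[-75, 0, 0], 0],
    [[-100, 0, 0], 0],
    [[-125, 0, 0], 0],
    [[-140, 0, 0], 0],
    [[-140, 0, 0], 0],
    [[-140, 0, 0], 0]
  ]
}}

```text
time: 53.08
tool_pos: [439.4, -405.1, 172.0]
tcp_rot: [68.8, 88.9, -37.2]
ft_force: [-1.0, 0.1, -2.3]
finger_gap: 58.2
```

Run:
```python
from h import *
go(487,-146,165)
```

```text
shift [   4.7  -25.9 -262.2] turn 0 | now [ 439.4 -405.1  172. ] yaw -16.0 j6 -31.7 j1 -47.7 F [-1.   0.1 -2.3] gap 58.2 t 53.1
```

Emit:
{"fn": "move_arm", "kwargs": {
  "deltas": [
    [[0, -3, -25], 0],
    [[0, -6, -60], 0],
    [[0, -9, -90], 0],
    [[0, -12, -120], 0],
    [[0, -15, -150], 0],
    [[0, -18, -180], 0],
    [[1, -21, -210], 0],
    [[3, -24, -240], 0],
    [[5, -26, -257], 0],
    [[5, -26, -262], 0],
    [[5, -26, -262], 0],
    [[5, -26, -262], 0]
  ]
}}

```text
time: 54.58
tool_pos: [486.8, -147.0, 164.8]
tcp_rot: [68.1, 88.9, -38.0]
ft_force: [0.5, -0.3, -2.2]
finger_gap: 58.2
```

Run:
```python
from h import *
go(487,-146,100)
for n in('scene','side'):
    c,T,im,d,P=cloud(n); z=P[...,2]
    w=np.hypot(P[...,0]-487,P[...,1]+146)<75
    f=w&(z>155)&(z<172)&(im.max(2)>75); q=P[f]; print(n,'flange',len(q),cv2.minEnclosingCircle(q[:,:2].astype(np.float32)),np.median(q[:,2]))
    A=np.c_[q[:,:2]-[487,-146],np.ones(len(q))]; print('tilt deg',np.degrees(np.linalg.lstsq(A,q[:,2],rcond=None)[0][:2]))
    f=np.hypot(P[...,0]-487,P[...,1]+146)<120; f&=(z>20)&(z<40); q=P[f]; print('holder',len(q),cv2.minAreaRect(q[:,:2].astype(np.float32)))
```

```text
shift [64.8 -1.2 -1.5] turn 0 | now [ 486.8 -147.   164.8] yaw -16.1 j6 -6.3 j1 -22.4 F [ 0.5 -0.3 -2.2] gap 58.2 t 54.6
scene flange 518 ((485.839111328125, -147.290771484375), 60.74606704711914) 161.96993608874914
tilt deg [0.39012738 0.26281325]
holder 1120 ((484.2182312011719, -146.08416748046875), (150.633056640625, 151.09532165527344), 84.10591888427734)
side flange 265 ((485.7436218261719, -149.36509704589844), 61.802974700927734) 162.37956122936907
tilt deg [-0.57346793 -0.04725605]
holder 692 ((486.1680603027344, -149.91461181640625), (158.4141845703125, 158.41741943359375), 82.8066635131836)
```

Emit:
{"fn": "move_arm", "kwargs": {
  "deltas": [
    [[10, -1, -1], 0],
    [[25, -1, -1], 0],
    [[40, -1, -1], 0],
    [[52, -1, -1], 0],
    [[60, -1, -1], 0],
    [[62, -1, -1], 0],
    [[62, -1, -1], 0]
  ]
}}

```text
time: 55.55
tool_pos: [487.2, -146.4, 103.0]
tcp_rot: [68.9, 88.9, -37.2]
ft_force: [-0.5, -0.9, -1.5]
finger_gap: 58.6
```

Emit:
{"fn": "move_arm", "kwargs": {
  "deltas": [
    [[1, 0, 0], 0],
    [[2, 0, 0], 0],
    [[3, 0, 0], 0],
    [[4, 0, 0], 0],
    [[5, 0, 0], 0],
    [[6, 0, 0], 0],
    [[7, 0, 0], 0]
  ]
}}

```text
time: 56.42
tool_pos: [487.3, -146.5, 96.0]
tcp_rot: [68.8, 88.9, -37.2]
ft_force: [0.9, -0.2, -1.8]
finger_gap: 58.1
```

Nose has entered the mouth without touching. Continue.

Emit:
{"fn": "move_arm", "kwargs": {
  "deltas": [
    [[1, 0, 0], 0],
    [[2, 0, 0], 0],
    [[3, 0, 0], 0],
    [[4, 0, 0], 0],
    [[5, 0, 0], 0],
    [[6, 0, 0], 0],
    [[7, 0, 0], 0]
  ]
}}

```text
time: 57.3
tool_pos: [487.4, -146.6, 88.9]
tcp_rot: [68.8, 88.9, -37.3]
ft_force: [0.2, -0.2, -2.3]
finger_gap: 58.3
```

Emit:
{"fn": "move_arm", "kwargs": {
  "deltas": [
    [[1, 0, 0], 0],
    [[1.5, 0, 0], 0],
    [[2, 0, 0], 0],
    [[2, 0, 0], 0]
  ]
}}

```text
time: 57.8
tool_pos: [487.4, -146.6, 86.8]
tcp_rot: [68.7, 88.9, -37.3]
ft_force: [-1.2, -0.3, -1.5]
finger_gap: 58.1
```

Emit:
{"fn": "move_arm", "kwargs": {
  "deltas": [
    [[0.5, 0, 0], 0],
    [[1, 0, 0], 0],
    [[1.5, 0, 0], 0],
    [[2, 0, 0], 0],
    [[2, 0, 0], 0]
  ]
}}

```text
time: 58.42
tool_pos: [487.6, -146.8, 85.7]
tcp_rot: [68.5, 88.9, -37.6]
ft_force: [-5.2, 1.0, 8.0]
finger_gap: 58.4
```

Resting on the seal (8 N), 7–8 mm above home. Release.

Emit:
{"fn": "move_arm", "kwargs": {
  "deltas": [
    [[0, 0, 0], 0],
    [[0, 0, 0], 0],
    [[0, 0, 0], 0],
    [[0, 0, 0], 0],
    [[0, 0, 0], 0],
    [[0, 0, 0], 0]
  ],
  "jaw": 1
}}

```text
time: 59.18
tool_pos: [487.6, -146.8, 85.7]
tcp_rot: [68.5, 88.9, -37.6]
ft_force: [0.5, 0.7, 0.1]
finger_gap: 85.3
```

Emit:
{"fn": "move_arm", "kwargs": {
  "deltas": [
    [[-5, 0, 0], 0],
    [[-15, 0, 0], 0],
    [[-35, 0, 0], 0],
    [[-60, 0, 0], 0],
    [[-100, 0, 0], 0],
    [[-140, 0, 0], 0],
    [[-180, 0, 0], 0],
    [[-200, 0, -30], 0],
    [[-200, 0, -30], 0],
    [[-200, 0, -30], 0]
  ]
}}

```text
time: 60.42
tool_pos: [492.5, -115.7, 285.1]
tcp_rot: [67.0, 88.9, -39.0]
ft_force: [0.4, -0.1, -1.2]
finger_gap: 85.1
```

Run:
```python
from h import *
go(487,-146,300)
c,T,im,d,P=cloud('wrist'); z=P[...,2]; w=np.hypot(P[...,0]-487,P[...,1]+146)<70
f=w&(z>100)&(z<130); q=P[f]; print('knob',len(q),cv2.minEnclosingCircle(q[:,:2].astype(np.float32)),np.median(q[:,2]))
f=w&(z>76)&(z<95); q=P[f]; print('flange',len(q),cv2.minEnclosingCircle(q[:,:2].astype(np.float32)),np.median(q[:,2]))
A=np.c_[q[:,:2]-[487,-146],np.ones(len(q))]; print('tilt deg',np.degrees(np.linalg.lstsq(A,q[:,2],rcond=None)[0][:2]))
f=(np.hypot(P[...,0]-487,P[...,1]+146)<120)&(z>20)&(z<40); q=P[f]; print('holder',len(q),cv2.minAreaRect(q[:,:2].astype(np.float32)))
c,T,im2,d,P=cloud('scene'); x=proj(c,T,[[487,-146,70]])[0].astype(int); a=im[60:330,90:430]; b=cv2.resize(im2[x[1]-60:x[1]+60,x[0]-75:x[0]+75],(340,270)); t=im2[105:215,90:250]; t=cv2.resize(t,(680,270*680//680)); save('fin.png',np.vstack([np.hstack([a,b]),t]))
tray('scene',(406,455),105,124)
```

```text
shift [-14.6   3.3  30.7] turn 0 | now [ 492.5 -115.7  285.1] yaw -16.0 j6 -2.7 j1 -18.8 F [ 0.4 -0.1 -1.2] gap 85.1 t 60.4
knob 1962 ((485.5420227050781, -145.6667938232422), 31.05318832397461) 109.68474999269131
flange 4341 ((487.873046875, -146.01498413085938), 59.7096061706543) 82.43858288571857
tilt deg [ 5.47497669 -0.56070407]
holder 3055 ((486.8778076171875, -145.9599609375), (148.9754638671875, 149.0985107421875), 84.1826400756836)
scene tray [403.  454.3] [122.8  64.8] 29.5 [142 120  30  24 185]
```

View pics/fin.png

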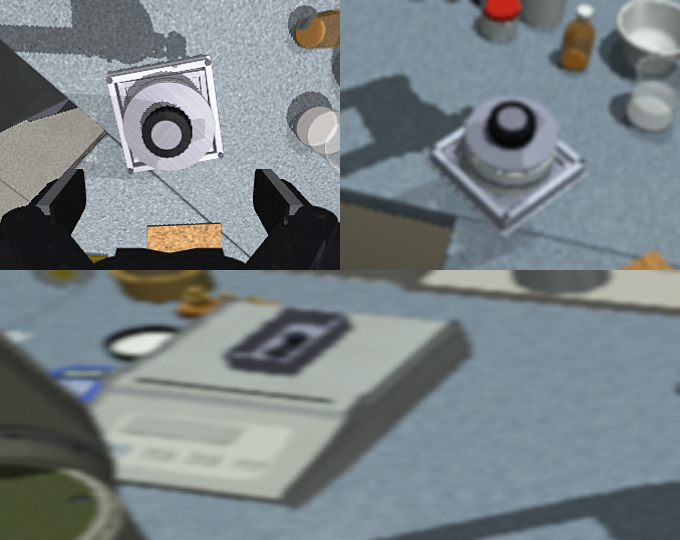

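Checks: the lid's plug is in the mouth, centred within 1.5 mm, the jar is seated, and the tray with the balls is on the pan. But the lid tilts about 5.5° (+x side high), so I press the high side gently with shut fingers.

```bash
python3 -c "
from h import *
go(504,-146,135);go(504,-146,112)"
```

```text
shift [149.7  17.3  24.5] turn 0 | now [ 492.1 -115.9  284.2] yaw -16.1 j6 -2.7 j1 -18.8 F [-0.3  0.5  0.2] gap 85.3 t 60.6
shift [172.7  17.   24.3] turn 0 | now [ 492.1 -115.9  284.2] yaw -16.1 j6 -2.7 j1 -18.8 F [-0.3  0.5  0.2] gap 85.3 t 60.6
```

Emit:
{"fn": "move_arm", "kwargs": {
  "deltas": [
    [[30, 17, 24], 0],
    [[70, 17, 24], 0],
    [[100, 17, 24], 0],
    [[125, 17, 24], 0],
    [[140, 17, 24], 0],
    [[150, 17, 24], 0],
    [[158, 17, 24], 0],
    [[158, 17, 24], 0]
  ],
  "jaw": -1,
  "squeeze": 30
}}

```text
time: 61.58
tool_pos: [503.9, -145.5, 126.6]
tcp_rot: [65.5, 89.0, -40.6]
ft_force: [0.0, 0.2, -0.8]
finger_gap: 0.1
```

Emit:
{"fn": "move_arm", "kwargs": {
  "deltas": [
    [[2, 0, 0], 0],
    [[4, 0, 0], 0],
    [[6, 0, 0], 0],
    [[8, 0, 0], 0],
    [[10, 0, 0], 0],
    [[12, 0, 0], 0],
    [[13, 0, 0], 0]
  ]
}}

```text
time: 62.45
tool_pos: [503.9, -145.6, 113.4]
tcp_rot: [65.1, 89.0, -41.0]
ft_force: [-0.3, -0.8, 0.4]
finger_gap: 0.3
```

Emit:
{"fn": "move_arm", "kwargs": {
  "deltas": [
    [[0.5, 0, 0], 0],
    [[1, 0, 0], 0],
    [[1.5, 0, 0], 0],
    [[2, 0, 0], 0],
    [[2, 0, 0], 0]
  ]
}}

```text
time: 63.08
tool_pos: [504.2, -145.8, 111.8]
tcp_rot: [66.0, 89.0, -40.1]
ft_force: [-1.4, 0.6, 3.8]
finger_gap: -0.3
```

Emit:
{"fn": "move_arm", "kwargs": {
  "deltas": [
    [[0.5, 0, 0], 0],
    [[1, 0, 0], 0],
    [[1.5, 0, 0], 0],
    [[1.5, 0, 0], 0]
  ]
}}

```text
time: 63.58
tool_pos: [505.2, -146.0, 111.5]
tcp_rot: [68.7, 88.9, -37.4]
ft_force: [0.3, 0.3, 8.5]
finger_gap: -0.3
```

Emit:
{"fn": "move_arm", "kwargs": {
  "deltas": [
    [[1, 0, 0], 0],
    [[2, 0, 0], 0],
    [[3, 0, 0], 0],
    [[3, 0, 0], 0]
  ]
}}

```text
time: 64.08
tool_pos: [507.3, -146.3, 111.2]
tcp_rot: [73.3, 88.6, -32.8]
ft_force: [-1.6, 1.9, 17.4]
finger_gap: -0.2
```

17 N and it barely yields; it rests steadily, so I stop here, back off and recheck.

Emit:
{"fn": "move_arm", "kwargs": {
  "deltas": [
    [[-5, 0, 0], 0],
    [[-15, 0, 0], 0],
    [[-40, 0, 0], 0],
    [[-80, 0, 0], 0],
    [[-120, 0, -10], 0],
    [[-160, 0, -25], 0],
    [[-175, 0, -30], 0],
    [[-175, 0, -30], 0],
    [[-175, 0, -30], 0]
  ]
}}

```text
time: 65.2
tool_pos: [511.1, -115.3, 283.8]
tcp_rot: [70.4, 88.8, -35.7]
ft_force: [-0.1, -0.4, -1.9]
finger_gap: 0.1
```

Run:
```python
from h import *
c,T,im,d,P=cloud('wrist'); z=P[...,2]; w=np.hypot(P[...,0]-487,P[...,1]+146)<70
f=w&(z>100)&(z<130); q=P[f]; print('knob',len(q),cv2.minEnclosingCircle(q[:,:2].astype(np.float32)),np.median(q[:,2]))
f=w&(z>72)&(z<95)&(im.max(2)>75); q=P[f]; q=q[np.hypot(q[:,0]-487,q[:,1]+146)>36]; print('flange',len(q),cv2.minEnclosingCircle(q[:,:2].astype(np.float32)),np.median(q[:,2]))
A=np.c_[q[:,:2]-[487,-146],np.ones(len(q))]; print('tilt deg',np.degrees(np.linalg.lstsq(A,q[:,2],rcond=None)[0][:2]),np.linalg.lstsq(A,q[:,2],rcond=None)[0][2])
tray('scene',(406,455),105,124)
```

```text
knob 1938 ((485.5294189453125, -145.70091247558594), 31.189512252807617) 109.58455218751024
flange 3481 ((487.878173828125, -146.147705078125), 59.89273452758789) 82.04485102454862
tilt deg [ 5.47410275 -0.69412701] 81.58091626223771
scene tray [403.5 454.1] [123.9  63.7] 29.7 [142 120  30  24 182]
```

```bash
python3 -c "
from bench import r
print(r.hand_in())"
```

```text
the job is handed in; nothing more can be done
None
```

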